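# Set the slotted fence of a tile-cutting jig to the line and clamp it

### The job

Push the aluminium fence of the tile jig along its slots, square, until its front face stands on the red line at both ends. Then swing both orange-tipped clamp handles clockwise (seen from above) until each is firmly tight, without overtightening them, and let go. Leave the jar, the wooden stamp and the loose tile beside the jig alone.

Things in the scene. Friction and masses are not known exactly. Their poses are not given: they have to be found in the camera images.
- jig: Fixed plywood board 220 (x) x 280 (y) x 15 mm on the table. Origin on its underside, 10 mm behind (+x of) its middle; x points away from the robot, square to the red line. Two upright 8 mm bolts stand on it at x = +20 mm, y = +50 mm (left clamp) and -50 mm (right clamp) and pass through the fence's slots.
- mark: Red line, 2 mm wide, 256 mm long, on top of the jig board along its y axis, reaching past both fence ends. Origin at its middle on the board's top; x points square to the line, away from the robot. Its place on the board differs each time; it is only a mark and cannot be moved.
- fence: Loose aluminium fence on the board. Upright bar 12 mm thick, 210 mm long (y), 28 mm high, front face (robot's side) at its x = -52 mm; behind it a foot plate 8 mm thick, 160 mm wide, to x = +46 mm: the outer 25 mm of each bar end are free of it. Two slots along x, 12 x 74 mm, at y = +-50 mm. Origin midway between the slots, at the underside. It can slide about 60 mm and turn a few degrees.
- fence_left (a point): Point on the lower front edge of the fence bar, 5 mm from its left (+y) end. It starts 11 to 29 mm short of the line (on the robot's side). The loose fence, 0.3 to 0.5 kg, slides with 1 to 4 N; pushing one end mostly moves that end and may move the other a little the opposite way.
- fence_right (a point): Point on the lower front edge of the fence bar, 5 mm from its right (-y) end. It too starts 11 to 29 mm short of the line, not equally far as the left end.
- left_handle: Black clamp handle on the left bolt (+y). Origin on the bolt's axis, about 2 to 9 mm above the fence plate. Hub of 11 mm radius, top 27 mm above the origin; a level round arm, 12 mm thick, its centre 22 mm above the origin, runs along its own x axis to its orange end, 72 mm from the axis. It starts pointing along the jig's +x or up to 17 degrees clockwise of that, and is turned by pushing the arm sideways.
- left_tip (a point): Point on the centre line of the left handle's arm in its orange end part (46 to 72 mm from the bolt's axis, 12 mm thick): 65 mm from the axis, 22 mm above the handle's origin. Turning clockwise lowers the pad 6 mm per radian against a steady drag of 0.15 N m (3 N at 50 mm from the axis). Loose, the handle stays where it is left.
- right_handle: The same black handle on the right bolt (-y): same sizes, start, direction and behaviour as the left one. Each clamp bites at its own hidden angle, different each time: 0.4 to 1.5 rad clockwise of the jig's +x.
- right_tip (a point): The same point on the right handle. Once a clamp bites, the push needed 50 mm from the axis rises from 3 N by about 25 N per radian; the force felt while holding still can be up to 6 N less than while turning, because of the drag. Held at 6 to 11 N it is firmly tight; above 14 N it is overtightened. Released, it springs back a little and stays tight.
- left_pad: Black round sprung pressure pad, 28 mm across, 5 mm thick, round the left bolt below the handle; it does not turn. Origin at its underside on the bolt's axis. It presses on the fence plate when the clamp is tight.
- right_pad: The same pad on the right bolt.
- glaze_jar: Bystander: white jar with a blue lid, 50 mm across, 67 mm high, standing on the table at the right of the jig, near its front corner. Origin under its middle.
- wood_stamp: Bystander: turned pale wooden stamp, 34 mm across, 54 mm high, standing on the table at the left of the jig. Origin under its middle.
- green_tile: Bystander: loose test tile, half bare, half pale green, 37 x 58 x 9 mm, flat on the table at the right of the jig, near its rear corner. Origin under its middle.

How it is judged:
On the way, in this order (a step that is already met when the one before it is completed fails the run):
1. the fence's front face stands on the red line at both ends, within 3 mm, and rests (x of fence_left in the frame of mark between -0.003 and 0.003 m and x of fence_right in the frame of mark between -0.003 and 0.003 m and linear speed of fence below 0.01 m/s), for 0.2 s.
2. both clamps are tight: each pad presses on the fence with more than 15 N (contact force between each of left_pad, right_pad and fence above 15 N), for 0.2 s.
At the end, for the whole second after the job is handed in: Both ends of the fence's front face are within 3 mm of the middle of the red line, the fence is at rest, and each clamp pad presses on the fence with more than 15 N (all of step 1 and all of step 2); the robot touches nothing.
It fails at once if a clamp is overtightened: its pad presses on the fence with more than 150 N (contact force between any of left_pad, right_pad and fence above 150 N).
It fails at once if the jar, the stamp or the loose tile is moved by more than 15 mm (distance of any of glaze_jar, wood_stamp, green_tile from where it was at the start of the episode above 0.015 m).
It also fails if it takes over 72 s, if anything falls off the work surface, if the arm or the gripper's body presses on something with over 40 N, if the wrist force passes 120 N, or if a joint passes its speed limit or range.

### The arm

A 6-joint arm with a two-finger parallel gripper is mounted at the origin on a cart in front of the work surface, level with it; the furniture and walls round the work are solid. World frame = base frame: x ahead of the robot, y to its left, z up, the work surface at z = 0. Lengths are in m, angles in rad, forces in N, time in s.
With the tool pointing down it reaches from about 0.375 to 0.975 m from the base axis. Payload 3.8 kg.
Tool frame: the origin (TCP) lies at the very end of the fingers, on their centre line; the grasp point (between the pads) lies 19 mm behind it (bot.grip_point_offset is the distance from the TCP to the grasp point, in m); z points along the fingers, x is the direction in which the jaws open and shut, and the axes are right-handed (so a half turn about z gives the same grasp; the last joint's range is limited). The gripper opens to 85 mm and grips with 20 to 120 N. Pads are 22 mm wide; open, the fingers measure 114 mm over their backs; the gripper's body (76 mm by 85 mm) begins 54 mm behind the grasp point. The pads swing forward as they close: fully open they stand 13 mm farther back than shut.
Start: joints at [1.176, 0.264, 1.604, -0, 1.274, -0.037], TCP at [0.236, 0.632, 0.231] pointing down, gripper open.
Joint ranges: [-2.63, 2.63], [-0.94, 2.18], [0.31, 2.57], [-1.31, 4.45], [0, 2.66], [-2.55, 2.55]. Speed limits (rad/s): [2.57, 2.57, 3.14, 3.14, 3.14, 3.14].

### API

Orientations are given as a rotation vector (axis times angle).
In Python, from workcell import bot, read_camera gives the robot as it stands.
- The arm moves only by the tool arm_command, never from a script. Its argument "rows" is a list of rows, each an object with "delta_rot": the turn, a rotation vector about the tool's x, y, z in rad, a list of three; "xyz": the shift along the tool's x, y, z in m, a list of three; "gripper": the finger opening in m, from 0 to 0.0854. A call has 1 to 12 rows; each row shifts and turns the commanded pose from where the row before left it, along the tool's axes as they then stand; what a row does not reach is not made up. A row lasts 1/10 s, in which the tool goes at most 50 mm and 8.59 degrees, less where a joint would pass 70% of its speed; a pose out of reach is approached as far as the arm can. A call is refused whole if a number of a shift passes 0.05 or a number of a turn 0.15, either way. A call with a gripper value outside its range is refused whole. The fingers move at their own pace and stop on an object; "force" is the grip in N (left out, the last holds). Time passes only in rows, so rows that do not move let the fingers close. It gives the time, the measured TCP pose, the force and the opening at its end, in the units of the state.
- bot.read_state(): the state, without advancing time (a new reading comes with each control period).
- read_camera(name): name is "side" or "top"; returns a dict with "pixels" (400x640x3 uint8, red, green, blue), "range_z" (400x640 float32, m along the optical axis (not along the pixel's ray), 0 where there is no reading), "intrinsics" (3x3 intrinsics, pixels), "dist_coeffs" ([k1, k2, p1, p2, k3] as OpenCV has them; the pictures are not rectified), "camera_from_world" (4x4, takes a point from world to camera coordinates). Camera axes: x right, y up, looking along -z (the intrinsics and any distortion apply to the point x, -y, -z); pixel columns grow to the right and rows downward; lengths in m; the calibration is good to about 2 mm. A picture is of the moment at which its call begins.
- bot.finish_job(): hands the job in, once; it reports no verdict.
The state is a dict: "time": time; "q": joint angles; "joint_vel": joint speeds; "joint_torque": joint torques, N m; "tool_pos": TCP position; "tcp_rot": TCP orientation; "wrist_force": force on the tool from outside, world axes, zero at the start; "torque": the same for the moment, N m; "width": opening from 0.0 (shut) to 1.0 (fully open).
Only numpy, scipy, OpenCV 4.12 (cv2) and the standard library are available. Lean on these libraries where they do the work, as an engineer would, in place of code of your own. Each camera call takes 0.05 s, during which the arm holds its last target.

## Working session

There is one attempt and no reset: what is moved stays moved. The work goes in short steps, Python scripts to look and compute and a tool call to move; the robot and the scene stay as the last step left them, time stands still between calls to the robot, and variables do not carry over. Pictures are saved under pics/ and viewed, and the job is handed in when it is done.

Besides the shell and the picture viewer there is one more tool, called after ">>>" as a command line: name --argument value ..., lists and objects as JSON in quotes. arm_command: Moves the arm, as the interface text tells. Its arguments: {"type":"object","properties":{"rows":{"type":"array","items":{"type":"object","properties":{"delta_rot":{"type":"array","items":{"type":"number"}},"xyz":{"type":"array","items":{"type":"number"}},"gripper":{"type":"number"}}}},"force":{"type":"number"}},"required":["rows"]}

```bash
ls; mkdir -p pics
cat > h.py <<'E'
import numpy as np, cv2
from workcell import bot, read_camera
def snap(name,fn):
    c=read_camera(name); cv2.imwrite('pics/'+fn+'.png',c['pixels'][:,:,::-1]); np.savez('pics/'+fn+'.npz',**{k:np.asarray(v) for k,v in c.items()}); return c
def load(fn): return dict(np.load('pics/'+fn+'.npz'))
def ray(c,uv):
    uv=np.asarray(uv,float).reshape(-1,1,2)
    n=cv2.undistortPoints(uv,c['intrinsics'],c['dist_coeffs']).reshape(-1,2)
    d=np.c_[n[:,0],-n[:,1],-np.ones(len(n))]
    T=c['camera_from_world'];R=T[:3,:3];o=-R.T@T[:3,3]
    return o,d@R
def onz(c,uv,z):
    o,d=ray(c,uv); return o+d*((z-o[2])/d[:,2])[:,None]
def cloud(c):
    h,w=c['range_z'].shape
    v,u=np.mgrid[:h,:w]
    o,d=ray(c,np.c_[u.ravel(),v.ravel()])
    return (o+d*c['range_z'].reshape(-1,1)).reshape(h,w,3)
E
python3 - <<'E'
from h import *
for n in('top','side'):
    c=snap(n,n+'0'); o,d=ray(c,[[320,200]]);print(n,o,d,c['dist_coeffs'],c['intrinsics'][0,0])
s=bot.read_state();print(s)
E
```

```text
pics
top [ 0.33420762 -0.21410991  1.15106299] [[ 0.15729505 -0.00717773 -0.98765134]] [-0.05774165  0.          0.          0.          0.        ] 511.13335458182985
side [0.27158614 0.46970442 0.47831725] [[ 0.30071169 -0.80410669 -0.51332713]] [0.02276696 0.         0.         0.         0.        ] 373.3834214555513
{'time': 0.1, 'q': array([ 1.17611488e+00,  2.64631197e-01,  1.60524753e+00, -1.73727614e-05,
        1.27370510e+00, -3.69362140e-02]), 'joint_vel': array([ 3.53188841e-04, -4.27751150e-03, -4.23537362e-03,  6.73949745e-05,
        1.68184048e-03, -1.07530015e-03]), 'joint_torque': array([ 4.93894586e-04, -5.16708720e+01, -3.68588948e+01, -6.77217531e-05,
        6.35251476e-03,  7.58611307e-08]), 'tool_pos': array([0.23613425, 0.63163934, 0.23011249]), 'tcp_rot': array([ 2.58033843,  1.79014453, -0.00261896]), 'wrist_force': array([ 0.19566714, -0.3990616 , -0.14710046]), 'torque': array([ 0.01931009, -0.00505257,  0.00297575]), 'width': 1.000374419240327}
```

View pics/top0.png

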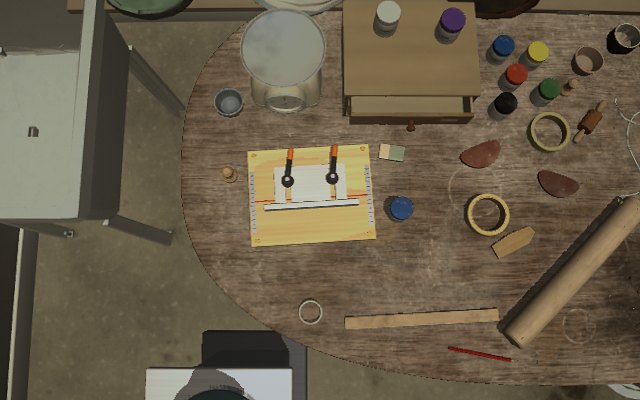

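View pics/side0.png

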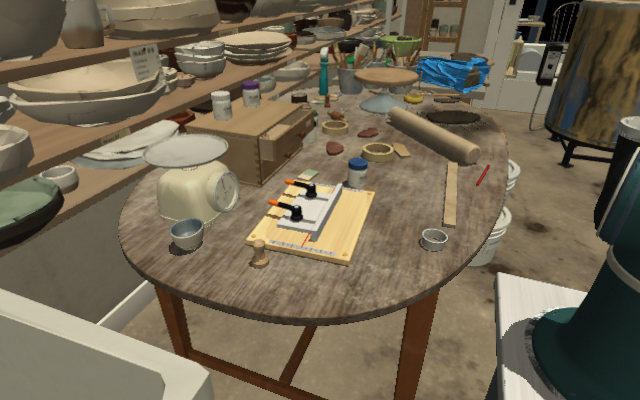

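Run:
```python
from h import *
c=load('top0');P=cloud(c)
im=c['pixels'][135:255,215:425,::-1]
cv2.imwrite('pics/top0z.png',cv2.resize(im,None,fx=3.8,fy=3.8,interpolation=cv2.INTER_CUBIC))
s=load('side0');im=s['pixels'][170:275,240:385,::-1]
cv2.imwrite('pics/side0z.png',cv2.resize(im,None,fx=5.5,fy=5.5,interpolation=cv2.INTER_CUBIC))
for uv in [(315,225),(300,180),(315,185),(310,205),(287,181),(400,208),(385,170)]:
    print(uv,P[uv[1],uv[0]].round(4),onz(c,[uv],.015).round(4))
```

```text
(315, 225) [ 0.4585 -0.2109  0.0169] [[ 0.4587 -0.2109  0.015 ]]
(300, 180) [ 0.5595 -0.1776  0.0234] [[ 0.5612 -0.1773  0.015 ]]
(315, 185) [ 0.5475 -0.2113  0.0259] [[ 0.5495 -0.2112  0.015 ]]
(310, 205) [ 0.5001 -0.2002  0.0402] [[ 0.5039 -0.1998  0.015 ]]
(287, 181) [ 0.5514 -0.1501  0.0535] [[ 0.559  -0.1479  0.015 ]]
(400, 208) [ 0.4888 -0.3939  0.0663] [[ 0.4962 -0.4024  0.015 ]]
(385, 170) [ 0.5863 -0.3725  0.0033] [[ 0.5838 -0.3709  0.015 ]]
```

View pics/top0z.png

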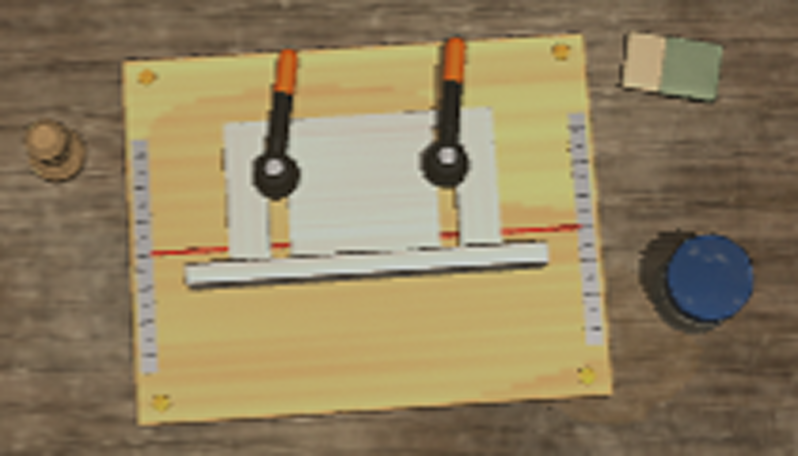

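View pics/side0z.png

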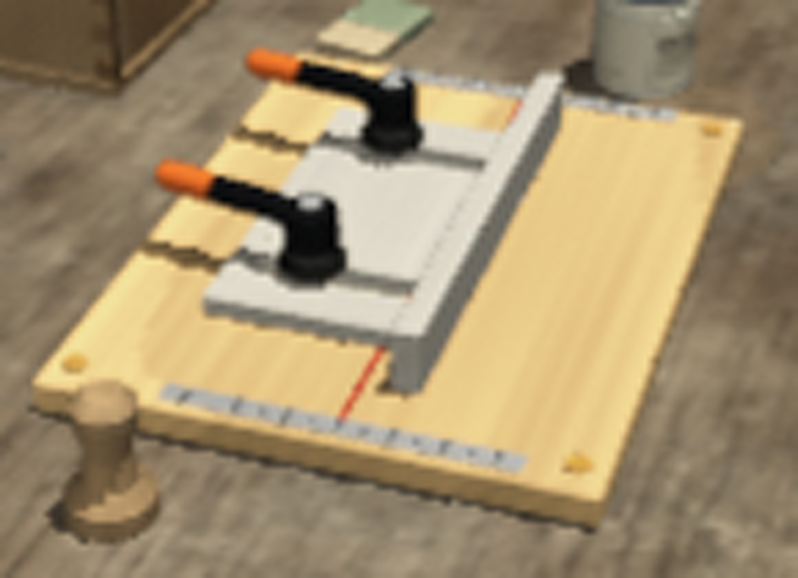

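```bash
cat >> h.py <<'E'
def fit(p):
    vx,vy,x0,y0=cv2.fitLine(np.asarray(p,np.float32).reshape(-1,1,2),cv2.DIST_HUBER,0,.01,.001).ravel()
    return np.array([x0,y0]),np.array([vx,vy])
def redline(c,box):
    x0,y0,x1,y1=box
    im=c['pixels'].astype(int);r,g,b=im[...,0],im[...,1],im[...,2]
    w=np.clip(r-1.0*g-45,0,None)*(b<120)
    pts=[]
    for u in range(x0,x1):
        col=w[y0:y1,u]
        if col.sum()>25: pts.append((u,(col*np.arange(y0,y1)).sum()/col.sum()))
    return np.array(pts)
E
python3 - <<'E'
from h import *
c=load('top0')
im=c['pixels'].astype(int)
for u in (254,258,264,270,290,310,330,350,357,362,366):
    print(u,[tuple(im[v,u]) for v in range(193,213)] if u in(258,310,366) else im[193:213,u,2])
E
```

```text
254 [123 138 138 140 140 149 149 149 118 113 160 157 159 158 158 158 159 119
 147 161]
258 [(np.int64(190), np.int64(163), np.int64(102)), (np.int64(190), np.int64(161), np.int64(100)), (np.int64(191), np.int64(165), np.int64(102)), (np.int64(191), np.int64(167), np.int64(103)), (np.int64(190), np.int64(163), np.int64(102)), (np.int64(190), np.int64(161), np.int64(100)), (np.int64(191), np.int64(163), np.int64(101)), (np.int64(191), np.int64(168), np.int64(104)), (np.int64(167), np.int64(46), np.int64(34)), (np.int64(178), np.int64(154), np.int64(96)), (np.int64(191), np.int64(164), np.int64(102)), (np.int64(191), np.int64(160), np.int64(100)), (np.int64(191), np.int64(162), np.int64(101)), (np.int64(190), np.int64(165), np.int64(101)), (np.int64(191), np.int64(168), np.int64(105)), (np.int64(190), np.int64(163), np.int64(100)), (np.int64(190), np.int64(160), np.int64(100)), (np.int64(191), np.int64(160), np.int64(99)), (np.int64(191), np.int64(163), np.int64(101)), (np.int64(191), np.int64(166), np.int64(104))]
264 [102 101 103 103 102 103 103  61  42 106 100  76 164 164 164 160 142
[... 1711 characters left out ...]
(np.int64(193), np.int64(166), np.int64(100)), (np.int64(194), np.int64(168), np.int64(101)), (np.int64(193), np.int64(164), np.int64(99)), (np.int64(193), np.int64(160), np.int64(97)), (np.int64(193), np.int64(159), np.int64(97)), (np.int64(194), np.int64(163), np.int64(99)), (np.int64(192), np.int64(171), np.int64(105)), (np.int64(192), np.int64(179), np.int64(109)), (np.int64(192), np.int64(173), np.int64(106)), (np.int64(192), np.int64(171), np.int64(105)), (np.int64(192), np.int64(170), np.int64(104)), (np.int64(191), np.int64(176), np.int64(109)), (np.int64(192), np.int64(177), np.int64(109)), (np.int64(192), np.int64(173), np.int64(106)), (np.int64(191), np.int64(170), np.int64(104))]
```

```bash
cat >> h.py <<'E'
def frame(c):
    """mark line on z=.015 -> origin pt, yaw direction"""
    p=redline(c,(250,190,372,206))
    w=onz(c,p,.015)[:,:2]
    o,d=fit(w)
    # robust
    n=np.array([-d[1],d[0]])
    r=(w-o)@n; k=abs(r)<.002
    o,d=fit(w[k]); 
    if d[1]<0:d=-d
    n=np.array([d[1],-d[0]])
    if n[0]<0:n=-n
    return o,d,n,p,((w-o)@n)
def fence(c,rows,cols,z=.043):
    b=c['pixels'][...,2].astype(float); pts=[]
    for u in range(*cols):
        col=b[rows[0]:rows[1],u]
        # bright run lower end : last v with b>150 then < 110
        for i in range(len(col)-2,0,-1):
            if col[i]>150 and col[i+1]<150:
                lo=min(col[i+1],col[i+2] if i+2<len(col) else 999)
                hi=col[i-1]
                # fraction of pixel i+1 which is bright
                f=np.clip((col[i+1]-60)/(hi-60),0,1); g=np.clip((hi-col[i])/(hi-60),0,1)
                pts.append((u,rows[0]+i+.5+f-g)); break
    return np.array(pts)
def meas(c,rows=(180,212),cols=(267,356)):
    o,d,n,p,r=frame(c)
    f=fence(c,rows,cols); w=onz(c,f,.043)[:,:2]
    fo,fd=fit(w); k=abs((w-fo)@np.array([-fd[1],fd[0]]))<.002
    fo,fd=fit(w[k])
    if fd[1]<0: fd=-fd
    return o,d,n,p,r,f,w[k],fo,fd
E
python3 - <<'E'
from h import *
c=load('top0')
o,d,n,p,r,f,w,fo,fd=meas(c)
print('mark',o,d,n,'yaw',np.degrees(np.arctan2(n[1],n[0])), 'res',r.std(),len(p),p[:,0].astype(int))
print('fence',fo,fd,len(w),len(f))
# fence ends: blue low-sat mask in bar rows
im=c['pixels'].astype(int)
for (rr) in [(203,207)]:
    pass
print(im[206,258:268,2],im[207,258:268,2],im[200,352:364,2],im[201,352:364,2])
# mark ends
e=onz(c,[p[0],p[-1]],.015)[:,:2]; print('markends',e, np.linalg.norm(e[0]-e[1]))
# bolts: silver dots on handles, orange
r_,g,b=im[...,0],im[...,1],im[...,2]
org=((r_>150)&(g<110)&(b<60)).astype(np.uint8); org[:140]=0;org[185:]=0;org[:,:250]=0;org[:,372:]=0
k,l,s,ce=cv2.connectedComponentsWithStats(org);print(s,ce)
blk=((r_<60)&(g<60)&(b<60)).astype(np.uint8); blk[:140]=0;blk[195:]=0;blk[:,:260]=0;blk[:,365:]=0
k,l,s,ce=cv2.connectedComponentsWithStats(blk);print(s,ce)
hs=cv2.cvtColor(c['pixels'],cv2.COLOR_RGB2HSV)
E
```

```text
mark [ 0.5195738  -0.18921447] [-0.05869323  0.99827605] [0.99827605 0.05869323] yaw 3.364808 res 0.0002564395288567757 49 [255 256 257 258 259 260 261 262 263 264 265 266 267 268 269 270 271 272
 273 274 287 288 289 290 331 332 333 334 347 348 349 350 351 352 353 354
 355 356 357 358 359 360 361 362 363 364 365 366 367]
fence [ 0.4980226  -0.21864775] [-0.05982159  0.99820906] 88 89
[101 103 104 104 101 121 164 180 177 177] [105 104 105 104 103 113 164 186 182 182] [179 180 180 182 182 184 181 129  99 101 101 102] [185 185 185 186 187 188 189 134  96 100 100 100]
markends [[ 0.51310345 -0.07620017]
 [ 0.52842815 -0.32858176]] 0.2528464168968652
[[     0      0    640    400 255901]
 [   332    145      6     11     48]
 [   287    148      6     11     51]] [[319.50312035 199.51844659]
 [334.25       150.375     ]
 [289.96078431 153.17647059]]
[[     0      0    640    400 255671]
 [   327    156     11     28    163]
 [   282    159     12     28    166]] [[319.51251022 199.53384623]
 [332.33128834 171.72392638]
 [287.63253012 174.64457831]]
```

Run:
```python
from h import *
c=load('top0');s=load('side0')
o,d,n,p,r,f,w,fo,fd=meas(c)
# origin of mark mid: ends
def loc(P): return np.c_[(P[:,:2]-o)@n,(P[:,:2]-o)@d]
# top cam ends via columns
e=onz(c,[(263.4,205.5),(359.2,200)],.043); print('fence ends top',loc(e))
def z(u,v): return (u/5.5-.5+240+0.0, v/5.5-.5+170)
print('side line',loc(onz(s,[z(343,416),z(384,348),z(517,105)],.015)))
print('side fence low front L,R',loc(onz(s,[z(422,388),z(562,128)],.015)))
print('side fence top front L,R',loc(onz(s,[z(424,338),z(562,78)],.043)))
print('top  fence low',loc(onz(c,[((188)/3.8-.5+215,287/3.8-.5+135),(548/3.8-.5+215,267/3.8-.5+135)],.015)))
ev=loc(w);print(ev[[0,-1]])
print(loc(onz(c,[p[0],p[-1]],.015)))
```

```text
fence ends top [[-0.0152266   0.09210726]
 [-0.01621724 -0.11834701]]
side line [[ 0.00155007  0.11151077]
 [ 0.00083925  0.06707526]
 [ 0.00359485 -0.13275003]]
side fence low front L,R [[-0.02072321  0.08662283]
 [-0.02160666 -0.11832534]]
side fence top front L,R [[-0.02364568  0.09338497]
 [-0.02170539 -0.1140871 ]]
top  fence low [[-0.02122498  0.09396595]
 [-0.02266324 -0.11905241]]
[[-0.0233765   0.0845925 ]
 [-0.02339319 -0.10853754]]
[[ 0.00017397  0.11319923]
 [ 0.00065916 -0.13964672]]
```

```bash
cat >> h.py <<'E'
from scipy.spatial.transform import Rotation as Ro
O=np.array([0.51957,-0.18921]);D=np.array([-0.05869,.99828]);N=np.array([.99828,.05869])
def m2w(x,y): return O+N*x+D*y   # mark-line frame (y origin at O) to world
def w2m(p): p=np.asarray(p)[...,:2]-O; return np.stack([p@N,p@D],-1)
def st(pr=True):
    s=bot.read_state();R=Ro.from_rotvec(s['tcp_rot']).as_matrix()
    if pr: print('t',round(s['time'],2),'p',s['tool_pos'].round(4),'mark',w2m(s['tool_pos']).round(4),'F',s['wrist_force'].round(2),'Fm',(s['wrist_force'][:2]@np.c_[N,D]).round(2),'w',round(float(s['width']),3),'xax',R[:,0].round(4),'zax',R[:,2].round(4))
    return s,R
def togo(target):
    s,R=st(); print('tool delta',(R.T@(np.asarray(target)-s['tool_pos'])).round(4))
def yawto(ang):
    "rotation about tool z bringing tool x to world yaw ang"
    s,R=st(False); a=np.arctan2(R[1,0],R[0,0]); d=(a-ang+np.pi/2)%np.pi-np.pi/2
    Rt=Ro.from_euler('z',ang).as_matrix()@np.diag([1,-1,-1.])
    e=[Ro.from_matrix(R.T@Rt@Ro.from_euler('z',k*np.pi).as_matrix()).as_rotvec().round(4) for k in(0,1)]
    print('rotvec options',e,'q6',s['q'][5])
E
python3 - <<'E'
from h import *
st(); yawto(np.pi/2+np.radians(3.365))
c=load('top0')
# bolts
for (u,v) in [(272/3.8-.5+215,168/3.8-.5+135),(447/3.8-.5+215,156/3.8-.5+135)]:
    P=onz(c,[(u,v)],.055); print(u,v,P,w2m(P))
for t in [(290.46,153.68),(334.75,150.87)]: print(w2m(onz(c,[t],.050)))
print(m2w(-.06,-.013))
E
```

```text
t 0.1 p [0.2361 0.6316 0.2301] mark [-0.2348  0.8361] F [ 0.2  -0.4  -0.15] Fm [ 0.17 -0.41] w 1.0 xax [ 0.3502  0.9367 -0.002 ] zax [-8.0e-04 -1.8e-03 -1.0e+00]
rotvec options [array([-0.0005,  0.0019, -0.4165]), array([2.7000e-03, 7.0000e-04, 2.7251e+00])] q6 -0.03693621399088647
286.07894736842104 178.71052631578948 [[ 0.55617946 -0.14815446  0.055     ]] [[0.03895604 0.03883632]]
332.13157894736844 175.55263157894737 [[ 0.56287501 -0.24891392  0.055     ]] [[ 0.03972651 -0.0621428 ]]
[[0.09587943 0.02645913]]
[[ 0.09622618 -0.0719606 ]]
[ 0.46043617 -0.20570904]
```

>>> arm_command --rows '[{"delta_rot": [0, 0, -0.139], "xyz": [0, 0, 0], "gripper": 0.0854}, {"delta_rot": [0, 0, -0.139], "xyz": [0, 0, 0], "gripper": 0.0854}, {"delta_rot": [0, 0.002, -0.139], "xyz": [0, 0, 0], "gripper": 0.0854}, {"delta_rot": [0, 0, 0], "xyz": [-0.04, 0.02, 0], "gripper": 0.0854}, {"delta_rot": [0, 0, 0], "xyz": [-0.04, 0.02, 0], "gripper": 0.0854}, {"delta_rot": [0, 0, 0], "xyz": [-0.04, 0.02, 0], "gripper": 0.0854}, {"delta_rot": [0, 0, 0], "xyz": [-0.04, 0.02, 0], "gripper": 0.0854}, {"delta_rot": [0, 0, 0], "xyz": [-0.04, 0.02, 0], "gripper": 0.0854}, {"delta_rot": [0, 0, 0], "xyz": [-0.04, 0.02, 0], "gripper": 0.0854}, {"delta_rot": [0, 0, 0], "xyz": [-0.04, 0.02, 0], "gripper": 0.0854}, {"delta_rot": [0, 0, 0], "xyz": [-0.04, 0.02, 0], "gripper": 0.0854}, {"delta_rot": [0, 0, 0], "xyz": [-0.04, 0.015, 0], "gripper": 0.0854}]'

```text
time: 1.3
tool_pos: [0.433, 0.2814, 0.2303]
tcp_rot: [-2.154, -2.285, -0.002]
wrist_force: [1.0, 0.2, -0.5]
width: 1.006
```

```bash
python3 -c "
from h import *
st()"
```

```text
t 1.3 p [0.433  0.2814 0.2303] mark [-0.0588  0.4749] F [ 0.97  0.18 -0.48] Fm [0.97 0.13] w 1.006 xax [-0.0591  0.9983  0.0017] zax [-0.      0.0017 -1.    ]
```

>>> arm_command --rows '[{"delta_rot": [0, 0, 0], "xyz": [-0.044, 0, 0]}, {"delta_rot": [0, 0, 0], "xyz": [-0.044, 0, 0]}, {"delta_rot": [0, 0, 0], "xyz": [-0.044, 0, 0]}, {"delta_rot": [0, 0, 0], "xyz": [-0.044, 0, 0]}, {"delta_rot": [0, 0, 0], "xyz": [-0.044, 0, 0]}, {"delta_rot": [0, 0, 0], "xyz": [-0.044, 0, 0]}, {"delta_rot": [0, 0, 0], "xyz": [-0.044, 0, 0]}, {"delta_rot": [0, 0, 0], "xyz": [-0.044, 0, 0]}, {"delta_rot": [0, 0, 0], "xyz": [-0.044, 0, 0]}, {"delta_rot": [0, 0, 0], "xyz": [-0.044, 0, 0.03]}, {"delta_rot": [0, 0, 0], "xyz": [-0.044, 0, 0.02]}, {"delta_rot": [0, 0, 0], "xyz": [0, 0, 0]}]'

```text
invalid input
```

```bash
python3 -c "
from h import *
st()"
```

```text
t 1.3 p [0.433  0.2814 0.2303] mark [-0.0588  0.4749] F [ 0.97  0.18 -0.48] Fm [0.97 0.13] w 1.006 xax [-0.0591  0.9983  0.0017] zax [-0.      0.0017 -1.    ]
```

Gripper must be given in each row.

>>> arm_command --rows '[{"delta_rot": [0, 0, 0], "xyz": [-0.044, 0, 0], "gripper": 0.0854}, {"delta_rot": [0, 0, 0], "xyz": [-0.044, 0, 0], "gripper": 0.0854}, {"delta_rot": [0, 0, 0], "xyz": [-0.044, 0, 0], "gripper": 0.0854}, {"delta_rot": [0, 0, 0], "xyz": [-0.044, 0, 0], "gripper": 0.0854}, {"delta_rot": [0, 0, 0], "xyz": [-0.044, 0, 0], "gripper": 0.0854}, {"delta_rot": [0, 0, 0], "xyz": [-0.044, 0, 0], "gripper": 0.0854}, {"delta_rot": [0, 0, 0], "xyz": [-0.044, 0, 0], "gripper": 0.0854}, {"delta_rot": [0, 0, 0], "xyz": [-0.044, 0, 0], "gripper": 0.0854}, {"delta_rot": [0, 0, 0], "xyz": [-0.044, 0, 0], "gripper": 0.0854}, {"delta_rot": [0, 0, 0], "xyz": [-0.044, 0, 0.02], "gripper": 0.0854}, {"delta_rot": [0, 0, 0], "xyz": [-0.044, 0, 0.02], "gripper": 0.0854}, {"delta_rot": [0, 0, 0], "xyz": [0, 0, 0], "gripper": 0.0854}]'

```text
time: 2.5
tool_pos: [0.4588, -0.2034, 0.1863]
tcp_rot: [-2.157, -2.277, 0.002]
wrist_force: [-0.5, 0.1, -0.6]
width: 1.002
```

```bash
python3 -c "
from h import *
st()"
```

```text
t 2.5 p [ 0.4588 -0.2034  0.1863] mark [-0.0615 -0.0106] F [-0.51  0.06 -0.62] Fm [-0.5   0.09] w 1.002 xax [-0.0541  0.9985  0.0029] zax [-0.005   0.0026 -1.    ]
```

>>> arm_command --rows '[{"delta_rot": [0, 0, 0], "xyz": [0, 0, 0.04], "gripper": 0.0854}, {"delta_rot": [0, 0, 0], "xyz": [0, 0, 0.04], "gripper": 0.0854}, {"delta_rot": [0, 0, 0], "xyz": [0, 0, 0.04], "gripper": 0.0854}, {"delta_rot": [0, 0, 0], "xyz": [0, 0, 0.025], "gripper": 0.0854}, {"delta_rot": [0, 0, 0], "xyz": [0, 0, 0.02], "gripper": 0.0854}, {"delta_rot": [0, 0, 0], "xyz": [0, 0, 0], "gripper": 0.0854}, {"delta_rot": [0, 0, 0], "xyz": [0, 0, 0], "gripper": 0.0854}, {"delta_rot": [0, 0, 0], "xyz": [0, 0, 0], "gripper": 0.0854}]'

```text
time: 3.3
tool_pos: [0.4624, -0.1998, 0.0262]
tcp_rot: [2.154, 2.286, 0.004]
wrist_force: [-0.9, -0.1, 0.8]
width: 0.998
```

```bash
python3 -c "
from h import *
st()
snap('side','side1');snap('top','top1')
for n,b in (('side1',(240,385,150,275)),('top1',(215,425,135,255))):
    im=load(n)['pixels'][b[2]:b[3],b[0]:b[1],::-1];cv2.imwrite('pics/'+n+'z.png',cv2.resize(im,None,fx=3.8,fy=3.8,interpolation=2))
"
```

```text
t 3.3 p [ 0.4624 -0.1998  0.0262] mark [-0.0577 -0.0072] F [-0.87 -0.14  0.84] Fm [-0.88 -0.09] w 0.998 xax [-5.950e-02  9.982e-01  8.000e-04] zax [ 2.4e-03  9.0e-04 -1.0e+00]
```

View pics/side1z.png

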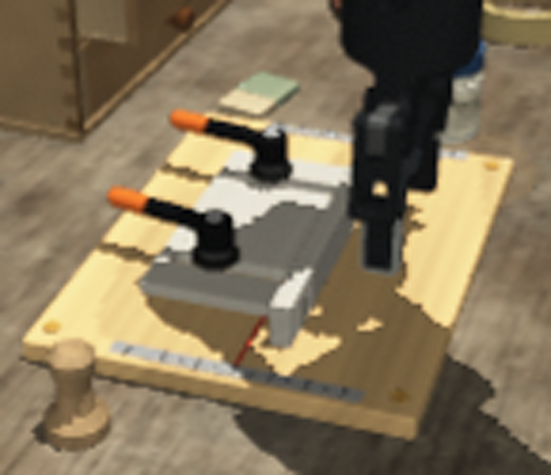

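View pics/top1z.png

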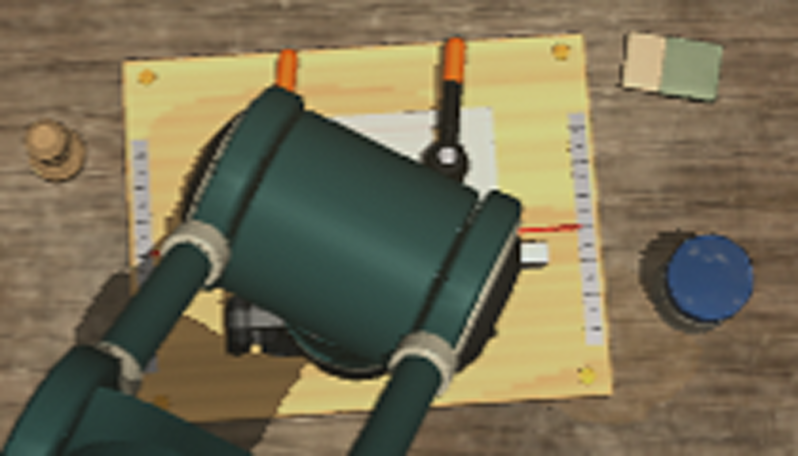

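>>> arm_command --rows '[{"delta_rot": [0, 0, 0], "xyz": [-0.005, 0.005, 0.008], "gripper": 0.0854}, {"delta_rot": [0, 0, 0], "xyz": [0, 0.008, 0], "gripper": 0.0854}, {"delta_rot": [0, 0, 0], "xyz": [0, 0.005, 0], "gripper": 0.0854}, {"delta_rot": [0, 0, 0], "xyz": [0, 0.004, 0], "gripper": 0.0854}, {"delta_rot": [0, 0, 0], "xyz": [0, 0.003, 0], "gripper": 0.0854}, {"delta_rot": [0, 0, 0], "xyz": [0, 0, 0], "gripper": 0.0854}, {"delta_rot": [0, 0, 0], "xyz": [0, 0, 0], "gripper": 0.0854}]'

```text
time: 4.1
tool_pos: [0.4864, -0.2029, 0.0165]
tcp_rot: [-2.154, -2.285, -0.002]
wrist_force: [0.7, -0.3, 0.5]
width: 1.002
```

```bash
python3 -c "
from h import *
st()
snap('side','side2')
for n,b in (('side2',(240,385,150,275)),):
    im=load(n)['pixels'][b[2]:b[3],b[0]:b[1],::-1];cv2.imwrite('pics/'+n+'z.png',cv2.resize(im,None,fx=4.8,fy=4.8,interpolation=2))
"
```

```text
t 4.1 p [ 0.4864 -0.2029  0.0165] mark [-0.034  -0.0117] F [ 0.73 -0.33  0.55] Fm [ 0.71 -0.37] w 1.002 xax [-0.0593  0.9982  0.0021] zax [ 1.0e-04  2.1e-03 -1.0e+00]
```

View pics/side2z.png

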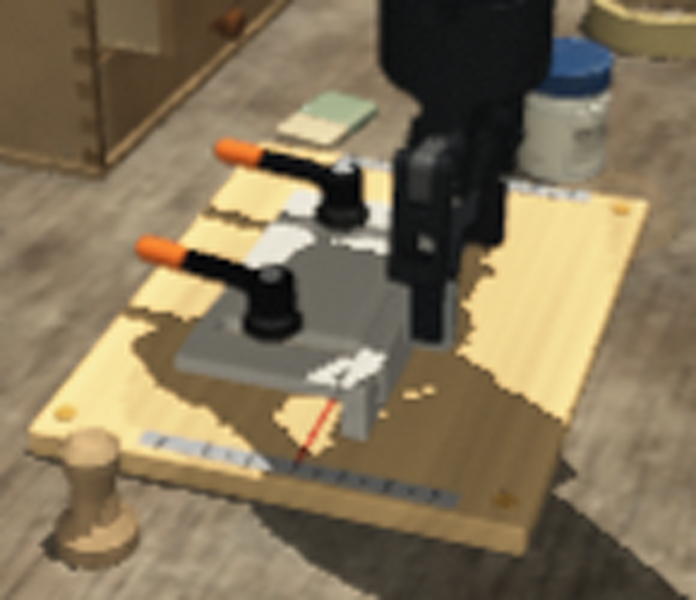

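>>> arm_command --rows '[{"delta_rot": [0, 0, 0], "xyz": [0, 0.004, 0], "gripper": 0.0854}, {"delta_rot": [0, 0, 0], "xyz": [0, 0.004, 0], "gripper": 0.0854}, {"delta_rot": [0, 0, 0], "xyz": [0, 0.004, 0], "gripper": 0.0854}, {"delta_rot": [0, 0, 0], "xyz": [0, 0.003, 0], "gripper": 0.0854}, {"delta_rot": [0, 0, 0], "xyz": [0, 0.002, 0], "gripper": 0.0854}, {"delta_rot": [0, 0, 0], "xyz": [0, 0, 0], "gripper": 0.0854}, {"delta_rot": [0, 0, 0], "xyz": [0, 0, 0], "gripper": 0.0854}]'

```text
time: 4.85
tool_pos: [0.502, -0.2017, 0.0164]
tcp_rot: [-2.152, -2.284, -0.0]
wrist_force: [-5.4, -0.0, 4.0]
width: 1.0
```

```bash
python3 -c "
from h import *
st()
snap('side','side3');snap('top','top3')
for n,b in (('side3',(240,385,150,275)),('top3',(240,380,175,225))):
    im=load(n)['pixels'][b[2]:b[3],b[0]:b[1],::-1];cv2.imwrite('pics/'+n+'z.png',cv2.resize(im,None,fx=4.8,fy=4.8,interpolation=2))
"
```

```text
t 4.85 p [ 0.502  -0.2017  0.0164] mark [-0.0183 -0.0114] F [-5.38 -0.04  4.04] Fm [-5.37  0.28] w 1.0 xax [-0.0593  0.9982  0.0028] zax [-0.0025  0.0027 -1.    ]
```

View pics/side3z.png

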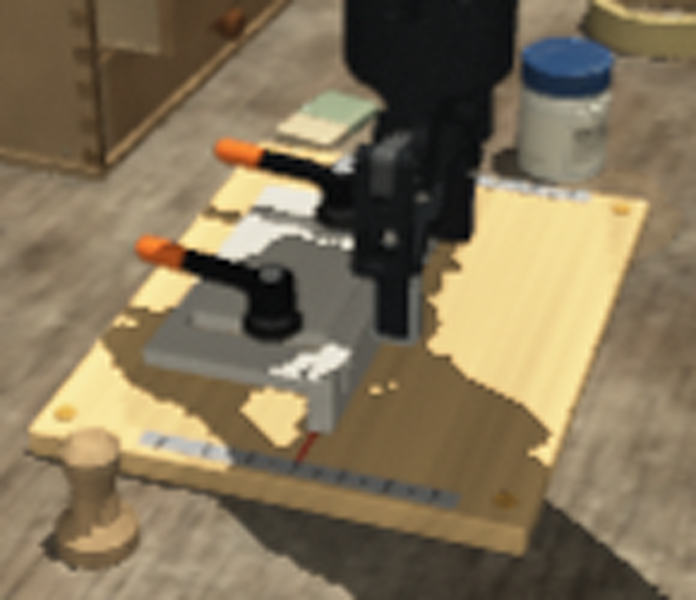

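View pics/top3z.png

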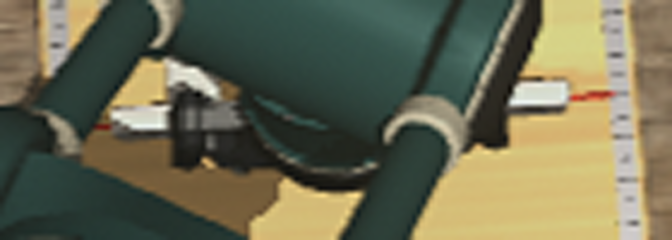

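```bash
cat >> h.py <<'E'
def ends(fn,L=(266,274),R=(350,357),rows=(188,212)):
    c=load(fn)
    for nm,cc in (('L',L),('R',R)):
        f=fence(c,rows,cc); m=w2m(onz(c,f,.043)); print(nm,'x mm',(m[:,0]*1e3).round(1),'med',np.median(m[:,0]*1e3).round(2),'y',m[[0,-1],1].round(3))
    p=redline(c,(250,190,372,206)); m=w2m(onz(c,p,.015)); k=abs(m[:,0])<.003
    print('line L',np.median(m[k&(m[:,1]>.05),0]*1e3),'R',np.median(m[k&(m[:,1]<-.05),0]*1e3))
E
python3 -c "
from h import *
ends('top0');ends('top3')
b=load('top3')['pixels'][...,2]
for u in (266,270,352,356): print(u,b[190:210,u])"
```

```text
L x mm [-23.4 -23.4 -23.4 -23.1 -23.  -23.  -23.  -23.2] med -23.16 y [0.087 0.071]
R x mm [-22.8 -22.8 -23.  -23.1 -23.3 -23.4 -23.5] med -23.11 y [-0.098 -0.111]
line L -0.05663989942168042 R -0.00491148879476219
L x mm [-5.  -6.6 -7.  -7.2 -7.3 -7.4 -7.5 -7.7] med -7.23 y [0.086 0.071]
R x mm [-7.2 -7.3 -7.4 -7.6 -7.7 -7.8 -7.7] med -7.58 y [-0.099 -0.112]
line L -0.41110113423050965 R -0.03563567497811892
266 [ 34  56  99 120 118 117 115 138 196 200 209  90  65  53  56  57  58  57
  56  56]
270 [116 118 116 115 116 117 115 187 194 198 208 223  55  52  56  57  59  57
  57  55]
352 [111  38 206 202 207 212 215  44  66 122 120 116 112 111 113 120 124 122
 120 120]
356 [111  97 205 205 210 214 195  59  76 122 116 115 112 113 115 124 124 121
 120 121]
```

>>> arm_command --rows '[{"delta_rot": [0, 0, 0], "xyz": [0, 0.003, 0], "gripper": 0.0854}, {"delta_rot": [0, 0, 0], "xyz": [0, 0.002, 0], "gripper": 0.0854}, {"delta_rot": [0, 0, 0], "xyz": [0, 0.001, 0], "gripper": 0.0854}, {"delta_rot": [0, 0, 0], "xyz": [0, 0.0005, 0], "gripper": 0.0854}, {"delta_rot": [0, 0, 0], "xyz": [0, 0, 0], "gripper": 0.0854}, {"delta_rot": [0, 0, 0], "xyz": [0, 0, 0], "gripper": 0.0854}]'

```text
time: 5.55
tool_pos: [0.5098, -0.2015, 0.0164]
tcp_rot: [-2.154, -2.285, -0.003]
wrist_force: [-1.9, 0.4, -0.5]
width: 0.998
```

```bash
python3 -c "
from h import *
st()
snap('side','side4');snap('top','top4');ends('top4')
for n,b in (('side4',(240,385,150,275)),('top4',(240,380,175,225))):
    im=load(n)['pixels'][b[2]:b[3],b[0]:b[1],::-1];cv2.imwrite('pics/'+n+'z.png',cv2.resize(im,None,fx=4.8,fy=4.8,interpolation=2))
"
```

```text
t 5.55 p [ 0.5098 -0.2015  0.0164] mark [-0.0105 -0.0117] F [-1.85  0.39 -0.47] Fm [-1.83  0.5 ] w 0.998 xax [-0.0592  0.9982  0.0021] zax [ 1.0e-04  2.1e-03 -1.0e+00]
L x mm [ 2.1  0.2 -0.3 -0.4 -0.5 -0.1  0.1  0.1] med -0.03 y [0.086 0.07 ]
R x mm [0.2 0.4 0.5 0.6 0.8 1.  0.9] med 0.6 y [-0.099 -0.113]
line L -0.20036783104671083 R -0.18265584261280876
```

View pics/top4z.png

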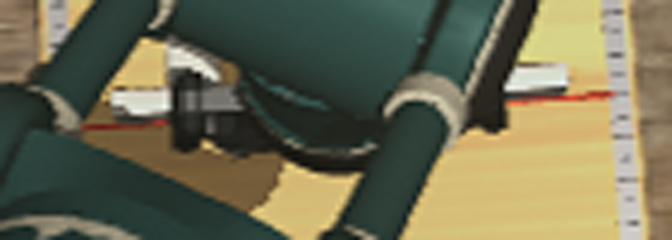

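View pics/side4z.png

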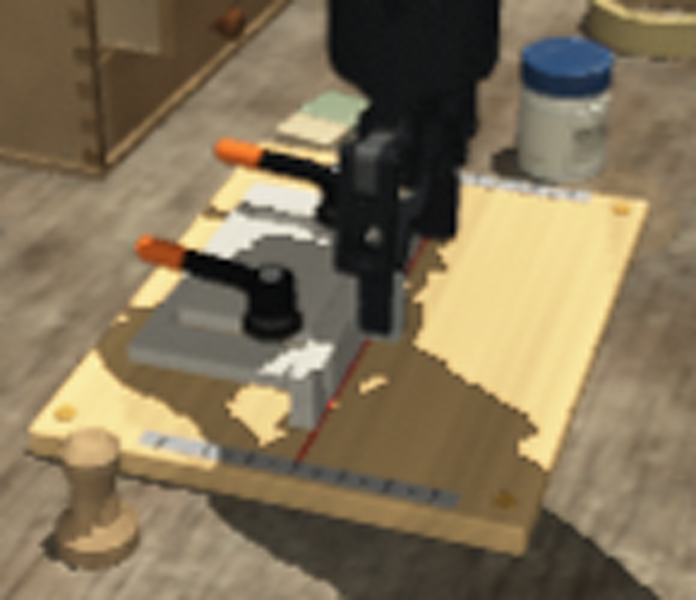

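>>> arm_command --rows '[{"delta_rot": [0, 0, 0], "xyz": [0, -0.01, 0], "gripper": 0.0854}, {"delta_rot": [0, 0, 0], "xyz": [0, -0.03, 0], "gripper": 0.0854}, {"delta_rot": [0, 0, 0], "xyz": [0, -0.02, -0.03], "gripper": 0.0854}, {"delta_rot": [0, 0, 0], "xyz": [0.04, 0, -0.03], "gripper": 0.02}, {"delta_rot": [0, 0, 0], "xyz": [0.05, 0, 0], "gripper": 0.0}, {"delta_rot": [0, 0, 0], "xyz": [0.05, 0, 0], "gripper": 0.0}, {"delta_rot": [0, 0, 0], "xyz": [0.05, 0, 0], "gripper": 0.0}, {"delta_rot": [0, 0, 0], "xyz": [0.05, 0, 0], "gripper": 0.0}, {"delta_rot": [0, 0, 0], "xyz": [0, 0, 0], "gripper": 0.0}]'

```text
time: 6.55
tool_pos: [0.4353, 0.0393, 0.0778]
tcp_rot: [-2.146, -2.293, -0.007]
wrist_force: [0.1, -0.4, -0.3]
width: 0.006
```

```bash
python3 -c "
from h import *
s,_=st();print(s['q'].round(3))
snap('side','side5');snap('top','top5');ends('top5',R=(345,357),L=(266,300))
for n,b in (('side5',(240,385,150,275)),('top5',(215,400,135,230))):
    im=load(n)['pixels'][b[2]:b[3],b[0]:b[1],::-1];cv2.imwrite('pics/'+n+'z.png',cv2.resize(im,None,fx=4.3,fy=4.3,interpolation=2))
"
```

```text
t 6.55 p [0.4353 0.0393 0.0778] mark [-0.0708  0.233 ] F [ 0.05 -0.43 -0.27] Fm [ 0.03 -0.43] w 0.006 xax [-0.0661  0.9978  0.0037] zax [ 0.0022  0.0039 -1.    ]
[ 0.03  -0.037  2.245  0.005  0.931 -1.61 ]
L x mm [-0.1 -0.2 -0.3 -0.4 -0.4 -0.   0.2  0.2  0.3  0.5  0.5  0.5  0.5  0.4
  0.2  0.1 -0.  -0.2 -0.3 -0.4  0.   0.2  0.2  0.2  0.6  0.7  0.6  0.5
  0.5  0.4  0.3  0.1 -0.  -0.2] med 0.18 y [0.086 0.013]
R x mm [ 0.2  0.1 -0.  -0.1 -0.   0.3  0.6  0.5  0.7  0.9  1.   0.9] med 0.43 y [-0.088 -0.113]
line L -0.48134682013571434 R -0.3590978539001537
```

View pics/top5z.png

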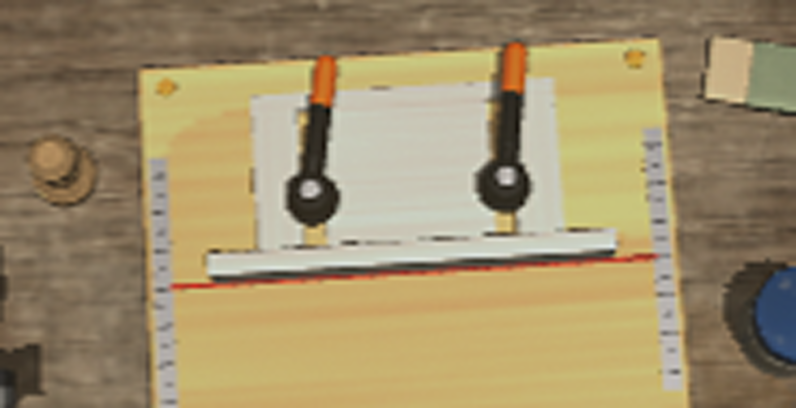

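View pics/side5z.png

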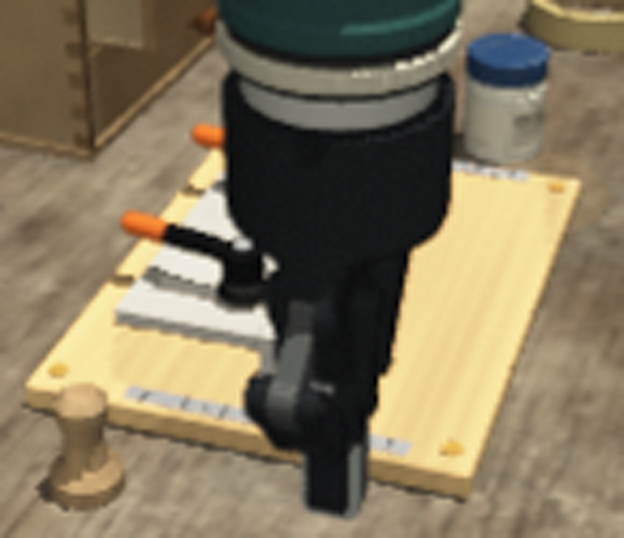

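```bash
python3 -c "
from h import *
c=load('top5');b=c['pixels']
for u in (259,261,267,272,280,340,350,355,361,364):
  print(u,[tuple(int(k) for k in b[v,u]) for v in range(192,204)])
  print('  line pred v', [round(float(v),1) for v in [min(np.arange(185,212,.1),key=lambda v:abs(w2m(onz(c,[(u,v)],.015))[0,0]))]])
"
```

```text
259 [(199, 171, 108), (200, 171, 108), (200, 170, 106), (200, 174, 108), (200, 176, 108), (199, 171, 106), (199, 170, 106), (200, 172, 108), (200, 178, 110), (191, 43, 32), (201, 180, 113), (200, 171, 107)]
  line pred v [201.0]
261 [(200, 174, 108), (200, 172, 108), (202, 172, 107), (202, 175, 109), (201, 176, 108), (200, 172, 108), (200, 170, 106), (200, 172, 108), (200, 178, 110), (180, 37, 27), (201, 180, 112), (200, 171, 107)]
  line pred v [200.9]
267 [(202, 176, 107), (173, 149, 98), (202, 197, 188), (201, 198, 182), (201, 203, 187), (202, 208, 194), (207, 207, 198), (75, 70, 59), (83, 75, 66), (209, 106, 67), (202, 177, 109), (200, 170, 106)]
  line pred v [200.5]
272 [(202, 174, 109), (136, 119, 90), (204, 195, 182), (202, 198, 184), (202, 205, 189), (204, 209, 197), (153, 142, 128), (78, 72, 62), (134, 63, 50), (208, 142, 89), (202, 174, 108), (201, 170, 106)]
  line pred v [200.2]
280 [(167, 168, 152), (202, 195, 180), (201, 195, 179), (201, 201, 184), (204, 209, 192), (208, 214, 204), (67, 62, 50), (85, 78, 68), (199, 74, 51), (204, 179, 111), (202, 171, 108), (201, 170, 
[... 454 characters left out ...]
  line pred v [195.3]
355 [(208, 214, 207), (78, 73, 61), (78, 74, 64), (164, 54, 43), (205, 173, 107), (201, 169, 106), (201, 171, 107), (201, 175, 111), (201, 175, 109), (201, 171, 106), (201, 167, 105), (200, 166, 103)]
  line pred v [195.0]
361 [(201, 168, 105), (202, 175, 109), (202, 139, 88), (155, 58, 41), (203, 173, 109), (201, 170, 107), (201, 173, 108), (200, 176, 110), (200, 173, 108), (201, 170, 107), (201, 166, 105), (200, 167, 104)]
  line pred v [194.7]
364 [(201, 169, 107), (202, 176, 109), (151, 55, 39), (204, 102, 66), (202, 172, 108), (201, 169, 107), (201, 174, 108), (201, 176, 110), (201, 172, 108), (201, 170, 106), (201, 167, 104), (200, 168, 105)]
  line pred v [194.5]
```

>>> arm_command --rows '[{"delta_rot": [0, 0, 0.145], "xyz": [0, 0, -0.03], "gripper": 0.0}, {"delta_rot": [0, 0, 0.145], "xyz": [0, 0, 0], "gripper": 0.0}, {"delta_rot": [0, 0, 0.145], "xyz": [0, 0, 0], "gripper": 0.0}, {"delta_rot": [0, 0, 0.145], "xyz": [0, 0, 0], "gripper": 0.0}, {"delta_rot": [0, 0, 0.145], "xyz": [0, 0, 0], "gripper": 0.0}, {"delta_rot": [0, 0, 0.145], "xyz": [0, 0, 0], "gripper": 0.0}, {"delta_rot": [0, 0, 0.145], "xyz": [0, 0, 0], "gripper": 0.0}, {"delta_rot": [0, 0, 0.145], "xyz": [0, 0, 0], "gripper": 0.0}, {"delta_rot": [0, 0, 0.145], "xyz": [0, 0, 0], "gripper": 0.0}, {"delta_rot": [0, 0, 0.145], "xyz": [0, 0, 0], "gripper": 0.0}, {"delta_rot": [0, 0, 0.145], "xyz": [0, 0, 0], "gripper": 0.0}, {"delta_rot": [0, 0, 0.15], "xyz": [0, 0, 0], "gripper": 0.0}]'

```text
time: 7.85
tool_pos: [0.4361, 0.0321, 0.1072]
tcp_rot: [-3.134, 0.195, -0.001]
wrist_force: [-0.5, 0.4, -0.4]
width: 0.004
```

```bash
cat >> h.py <<'E'
BL=np.array([.0390,.0388]);BR=np.array([.0397,-.0621])
def hpose(B,phi,r,g):
    a=np.array([np.cos(phi),-np.sin(phi)]);t=np.array([-np.sin(phi),-np.cos(phi)])
    return B+r*a-t*(.017+g)
def htogo(B,phi,r,g,z):
    s,R=st(); p=m2w(*hpose(B,phi,r,g))
    print('tool delta',(R.T@(np.r_[p,z]-s['tool_pos'])).round(4),'q6',s['q'][5].round(2))
    ty=R[:2,1]@np.c_[N,D]  # mark comps of tool y
    tphi=np.arctan2(-ty[0],-ty[1]); print('tool phi',tphi.round(4),'turn',round(phi-tphi,4))
def handles(fn,zt=.050):
    c=load(fn);im=c['pixels'];P=cloud(c)
    hs=cv2.cvtColor(im,cv2.COLOR_RGB2HSV)
    m=((hs[...,0]<14)&(hs[...,1]>190)&(hs[...,2]>90)).astype(np.uint8);m[:138]=0;m[215:]=0;m[:,:245]=0;m[:,:]*=1;m[:,372:]=0
    k,l,s,ce=cv2.connectedComponentsWithStats(m)
    for i in range(1,k):
        if s[i,4]<25: continue
        z=P[l==i][:,2]
        w=w2m(onz(c,[ce[i]],zt))[0]
        B=BL if np.linalg.norm(w-BL)<np.linalg.norm(w-BR) else BR
        v=w-B
        print('L' if B is BL else 'R',s[i,4],ce[i].round(1),'mark',w.round(4),'r',np.linalg.norm(v).round(4),'phi cw',np.arctan2(-v[1],v[0]).round(3),'ztop',np.percentile(z,[50,90]).round(4))
E
python3 -c "
from h import *
handles('top0');handles('top5')
htogo(BR,.17,.055,.01,.1)
c=load('side5')
hs=cv2.cvtColor(c['pixels'],cv2.COLOR_RGB2HSV);P=cloud(c)
m=((hs[...,0]<14)&(hs[...,1]>190)&(hs[...,2]>90)).astype(np.uint8);m[:150]=0;m[230:]=0;m[:,:250]=0;m[:,320:]=0
k,l,s,ce=cv2.connectedComponentsWithStats(m)
for i in range(1,k):
  if s[i,4]>20: print(s[i],ce[i],np.median(P[l==i],0))
"
```

```text
R 47 [334.1 150.4] mark [ 0.0975 -0.0706] r 0.0584 phi cw 0.146 ztop [0.056  0.0581]
L 42 [289.9 153.2] mark [0.097  0.0276] r 0.059 phi cw 0.191 ztop [0.0551 0.0582]
R 44 [334.1 150.2] mark [ 0.0979 -0.0706] r 0.0588 phi cw 0.144 ztop [0.0571 0.0597]
L 38 [290.1 153. ] mark [0.0974 0.0272] r 0.0596 phi cw 0.196 ztop [0.0553 0.0573]
t 7.85 p [0.4361 0.0321 0.1072] mark [-0.0703  0.2258] F [-0.49  0.36 -0.43] Fm [-0.47  0.38] w 0.004 xax [ 9.923e-01 -1.239e-01  7.000e-04] zax [ 9.0e-04  1.6e-03 -1.0e+00]
tool delta [0.2152 0.2354 0.007 ] q6 0.14
tool phi 0.183 turn -0.013
[285 180   7   4  21] [288.42857143 181.47619048] [ 0.62158878 -0.24819223  0.0541504 ]
[269 200  10   6  37] [273.40540541 202.35135135] [ 0.61407491 -0.15172751  0.05205755]
```

>>> arm_command --rows '[{"delta_rot": [0, 0, 0], "xyz": [0.027, 0.029, 0], "gripper": 0.0}, {"delta_rot": [0, 0, 0], "xyz": [0.027, 0.029, 0], "gripper": 0.0}, {"delta_rot": [0, 0, 0], "xyz": [0.027, 0.029, 0], "gripper": 0.0}, {"delta_rot": [0, 0, 0], "xyz": [0.027, 0.029, 0], "gripper": 0.0}, {"delta_rot": [0, 0, 0], "xyz": [0.027, 0.029, 0], "gripper": 0.0}, {"delta_rot": [0, 0, 0], "xyz": [0.027, 0.029, 0], "gripper": 0.0}, {"delta_rot": [0, 0, 0], "xyz": [0.027, 0.029, 0], "gripper": 0.0}, {"delta_rot": [0, 0, -0.03], "xyz": [0.026, 0.029, 0], "gripper": 0.0}, {"delta_rot": [0, 0, 0], "xyz": [0, 0, 0], "gripper": 0.0}, {"delta_rot": [0, 0, 0], "xyz": [0, 0, 0], "gripper": 0.0}]'

```text
time: 8.85
tool_pos: [0.6218, -0.2238, 0.1061]
tcp_rot: [-3.136, 0.14, 0.001]
wrist_force: [-0.4, 0.1, -0.4]
width: -0.001
```

```bash
python3 -c "
from h import *
htogo(BR,.145,.055,.008,.038)"
```

```text
t 8.85 p [ 0.6218 -0.2238  0.1061] mark [ 0.1    -0.0406] F [-0.4   0.08 -0.35] Fm [-0.39  0.11] w -0.001 xax [ 9.96e-01 -8.93e-02 -8.00e-04] zax [-6.0e-04  2.2e-03 -1.0e+00]
tool delta [-0.0015  0.0052  0.0681] q6 -0.3
tool phi 0.1481 turn -0.0031
```

>>> arm_command --rows '[{"delta_rot": [0, 0, 0], "xyz": [0, 0, 0.03], "gripper": 0.0}, {"delta_rot": [0, 0, 0], "xyz": [0, 0, 0.025], "gripper": 0.0}, {"delta_rot": [0, 0, 0], "xyz": [-0.001, 0.004, 0.013], "gripper": 0.0}, {"delta_rot": [0, 0, 0], "xyz": [0, 0, 0], "gripper": 0.0}, {"delta_rot": [0, 0, 0], "xyz": [0, 0, 0], "gripper": 0.0}, {"delta_rot": [0, 0, 0], "xyz": [0, 0, 0], "gripper": 0.0}]'

```text
time: 9.45
tool_pos: [0.6223, -0.2251, 0.0404]
tcp_rot: [-3.138, 0.133, -0.004]
wrist_force: [0.7, 0.1, 1.2]
width: 0.001
```

```bash
python3 -c "
from h import *
htogo(BR,.145,.055,.0,.038)
snap('side','side6')
for n,b in (('side6',(240,385,120,245)),):
    im=load(n)['pixels'][b[2]:b[3],b[0]:b[1],::-1];cv2.imwrite('pics/'+n+'z.png',cv2.resize(im,None,fx=4.3,fy=4.3,interpolation=2))
"
```

```text
t 9.45 p [ 0.6223 -0.2251  0.0404] mark [ 0.1005 -0.0419] F [0.66 0.07 1.23] Fm [0.67 0.04] w 0.001 xax [ 0.9964 -0.0849  0.0025] zax [ 0.0026  0.001  -1.    ]
tool delta [-0.0022  0.0118  0.0024] q6 -0.3
tool phi 0.1437 turn 0.0013
```

View pics/side6z.png

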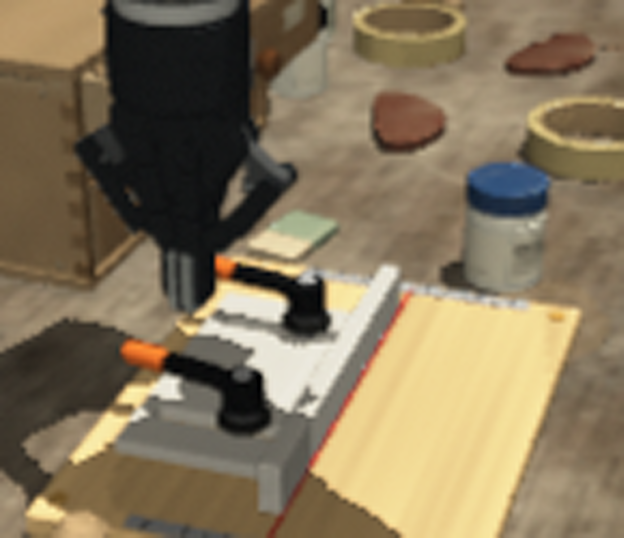

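>>> arm_command --rows '[{"delta_rot": [0, 0, 0], "xyz": [-0.002, 0.004, 0.001], "gripper": 0.0}, {"delta_rot": [0, 0, 0], "xyz": [0, 0.004, 0.001], "gripper": 0.0}, {"delta_rot": [0, 0, 0], "xyz": [0, 0.004, 0], "gripper": 0.0}, {"delta_rot": [0, 0, 0.05], "xyz": [0.0008, 0.0028, 0], "gripper": 0.0}, {"delta_rot": [0, 0, 0.05], "xyz": [0.0008, 0.0028, 0], "gripper": 0.0}]'

```text
time: 10.0
tool_pos: [0.6192, -0.2419, 0.0364]
tcp_rot: [-3.125, 0.294, 0.001]
wrist_force: [0.1, 2.1, -1.1]
width: -0.003
```

```bash
cat >> h.py <<'E'
def hs_(B):
    s,R=st(False)
    m=w2m(s['tool_pos'])-B; ty=R[:2,1]@np.c_[N,D]; ty/=np.linalg.norm(ty); tx=R[:2,0]@np.c_[N,D];tx/=np.linalg.norm(tx)
    F=s['wrist_force'][:2]@np.c_[N,D]
    print('t',round(s['time'],2),'phi',np.arctan2(-ty[0],-ty[1]).round(3),'r',(m@tx).round(4),'off',(m@ty).round(4),'z',s['tool_pos'][2].round(4),'Fpush',(-F@ty).round(2),'Fx',(F@tx).round(2),'Fz',s['wrist_force'][2].round(2),'q6',s['q'][5].round(2))
E
python3 -c "
from h import *
hs_(BR)"
```

```text
t 10.0 phi 0.246 r 0.054 off -0.0173 z 0.0364 Fpush 2.11 Fx -0.33 Fz -1.11 q6 -0.23
```

>>> arm_command --rows '[{"delta_rot": [0, 0, 0.05], "xyz": [0.0008, 0.0028, 0], "gripper": 0.0}, {"delta_rot": [0, 0, 0.05], "xyz": [0.0008, 0.0028, 0], "gripper": 0.0}, {"delta_rot": [0, 0, 0.05], "xyz": [0.0008, 0.0028, 0], "gripper": 0.0}]'

```text
time: 10.3
tool_pos: [0.6196, -0.2504, 0.036]
tcp_rot: [-3.094, 0.527, 0.001]
wrist_force: [1.3, 2.3, -2.4]
width: -0.002
```

```bash
python3 -c "
from h import *
hs_(BR)"
```

```text
t 10.3 phi 0.396 r 0.054 off -0.0174 z 0.036 Fpush 2.58 Fx 0.51 Fz -2.36 q6 -0.09
```

>>> arm_command --rows '[{"delta_rot": [0, 0, 0.05], "xyz": [0.0008, 0.0028, 0], "gripper": 0.0}, {"delta_rot": [0, 0, 0.05], "xyz": [0.0008, 0.0028, 0], "gripper": 0.0}]'

```text
time: 10.5
tool_pos: [0.6215, -0.2491, 0.0361]
tcp_rot: [-3.055, 0.673, 0.0]
wrist_force: [17.6, 43.7, 2.1]
width: -0.002
```

```bash
python3 -c "
from h import *
hs_(BR)"
```

```text
t 10.5 phi 0.492 r 0.0533 off -0.0245 z 0.0361 Fpush 47.06 Fx -2.35 Fz 2.13 q6 -0.0
```

>>> arm_command --rows '[{"delta_rot": [0, 0, 0], "xyz": [0, -0.01, 0], "gripper": 0.0}]'

```text
time: 10.6
tool_pos: [0.624, -0.2456, 0.0363]
tcp_rot: [-3.064, 0.676, 0.001]
wrist_force: [-0.3, -0.8, 0.5]
width: -0.006
```

```bash
python3 -c "
from h import *
hs_(BR);s,_=st();print(s['torque'])
snap('side','side7');snap('top','top7');handles('top7')
for n,b in (('side7',(200,385,60,245)),('top7',(215,425,80,230))):
    im=load(n)['pixels'][b[2]:b[3],b[0]:b[1],::-1];cv2.imwrite('pics/'+n+'z.png',cv2.resize(im,None,fx=3.2,fy=3.2,interpolation=2))
"
```

```text
t 10.6 phi 0.493 r 0.054 off -0.0287 z 0.0363 Fpush -0.8 Fx 0.06 Fz 0.46 q6 0.02
t 10.6 p [ 0.624  -0.2456  0.0363] mark [ 0.1009 -0.0624] F [-0.28 -0.75  0.46] Fm [-0.33 -0.74] w -0.006 xax [ 0.9071 -0.4208 -0.0016] zax [ 0.      0.0039 -1.    ]
[-0.05416624 -0.0148017  -0.00666993]
```

View pics/side7z.png

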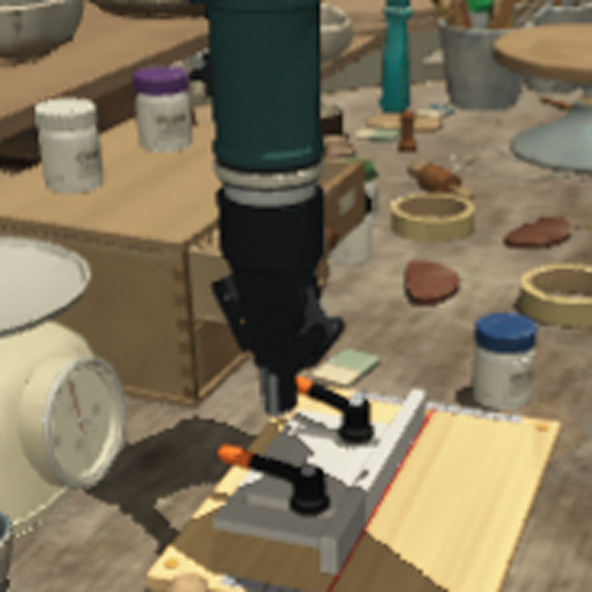

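View pics/top7z.png

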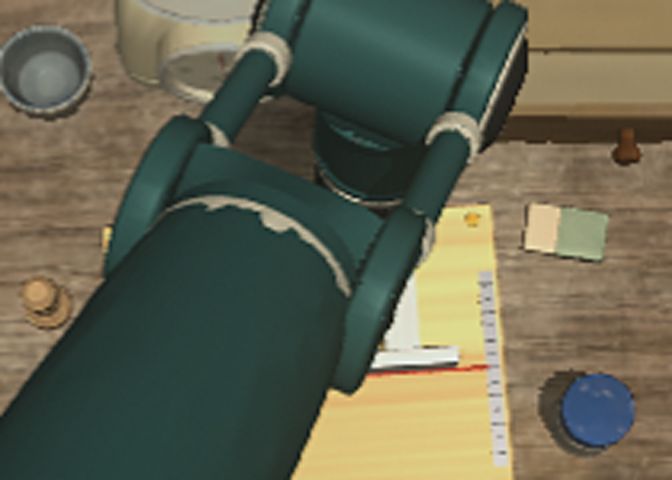

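```bash
python3 -c "
from h import *
togo(np.r_[m2w(.02,.2),.13])"
```

```text
t 10.7 p [ 0.6239 -0.2466  0.0365] mark [ 0.1008 -0.0634] F [0.38 0.26 0.11] Fm [0.39 0.24] w -0.005 xax [ 9.076e-01 -4.197e-01 -8.000e-04] zax [ 0.     0.002 -1.   ]
tool delta [-0.1957 -0.1942 -0.093 ]
```

>>> arm_command --rows '[{"delta_rot": [0, 0, 0], "xyz": [0, -0.01, -0.03], "gripper": 0.0}, {"delta_rot": [0, 0, 0], "xyz": [0, 0, -0.045], "gripper": 0.0}, {"delta_rot": [0, 0, 0], "xyz": [0, 0, -0.03], "gripper": 0.0}, {"delta_rot": [0, 0, 0], "xyz": [-0.03, -0.03, 0], "gripper": 0.0}, {"delta_rot": [0, 0, 0], "xyz": [-0.033, -0.032, 0], "gripper": 0.0}, {"delta_rot": [0, 0, 0], "xyz": [-0.033, -0.032, 0], "gripper": 0.0}, {"delta_rot": [0, 0, 0], "xyz": [-0.033, -0.032, 0], "gripper": 0.0}, {"delta_rot": [0, 0, 0], "xyz": [-0.033, -0.032, 0], "gripper": 0.0}, {"delta_rot": [0, 0, 0], "xyz": [-0.033, -0.032, 0], "gripper": 0.0}, {"delta_rot": [0, 0, 0], "xyz": [0, 0, 0], "gripper": 0.0}]'

```text
time: 11.7
tool_pos: [0.5284, 0.0189, 0.1419]
tcp_rot: [-3.066, 0.672, 0.003]
wrist_force: [0.2, -0.1, -0.8]
width: 0.002
```

```bash
python3 -c "
from h import *
st()
snap('side','side8');snap('top','top8');handles('top8');ends('top8',R=(345,357),L=(266,290))
for n,b in (('side8',(240,385,120,245)),('top8',(215,425,90,230))):
    im=load(n)['pixels'][b[2]:b[3],b[0]:b[1],::-1];cv2.imwrite('pics/'+n+'z.png',cv2.resize(im,None,fx=3.7,fy=3.7,interpolation=2))
"
```

```text
t 11.7 p [0.5284 0.0189 0.1419] mark [0.0211 0.2072] F [ 0.17 -0.14 -0.79] Fm [ 0.16 -0.15] w 0.002 xax [ 0.9085 -0.418  -0.0027] zax [-0.0015  0.0031 -1.    ]
R 35 [340.9 151.7] mark [ 0.0936 -0.0855] r 0.0588 phi cw 0.41 ztop [0.0545 0.0569]
L 37 [290.1 152.9] mark [0.0977 0.0272] r 0.0599 phi cw 0.195 ztop [0.0537 0.0577]
L x mm [-0.1 -0.2 -0.4 -0.4 -0.4 -0.1  0.1  0.1  0.3  0.4  0.5  0.5  0.5  0.4
  0.2  0.1 -0.  -0.2 -0.3 -0.5 -0.1  0.2  0.2  0.2] med 0.12 y [0.086 0.035]
R x mm [ 0.2  0.  -0.  -0.1 -0.1  0.3  0.5  0.5  0.6  0.9  1.   0.9] med 0.4 y [-0.088 -0.113]
line L -0.48134682013571434 R -0.3471606218953149
```

View pics/top8z.png

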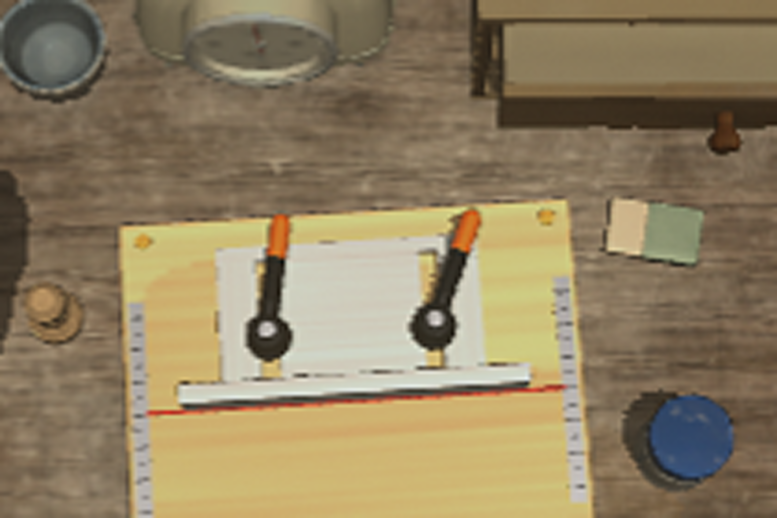

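View pics/side8z.png

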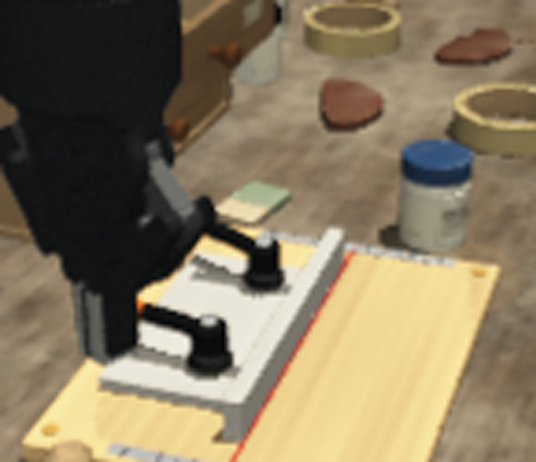

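```bash
python3 -c "
from h import *
c=load('top8');P=cloud(c)
m=w2m(P)
k=(P[...,2]>.04)&(m[...,0]>.08)&(m[...,0]<.25)&(m[...,1]>-.3)&(m[...,1]<.2)
for yb in np.arange(-.3,.2,.02):
  q=k&(m[...,1]>yb)&(m[...,1]<=yb+.02)
  if q.sum(): 
    i=np.argsort(m[q][:,0])[:6]; print(round(yb,2),q.sum(),[(round(float(a),3),round(float(b),3)) for a,b in zip(m[q][i,0],P[q][i,2])])
"
```

```text
-0.3 577 [(0.133, 0.122), (0.133, 0.131), (0.133, 0.126), (0.133, 0.138), (0.134, 0.109), (0.134, 0.131)]
-0.28 569 [(0.134, 0.133), (0.134, 0.137), (0.134, 0.099), (0.134, 0.116), (0.134, 0.118), (0.134, 0.129)]
-0.26 581 [(0.119, 0.115), (0.135, 0.131), (0.135, 0.145), (0.135, 0.124), (0.135, 0.137), (0.135, 0.126)]
-0.24 628 [(0.114, 0.11), (0.115, 0.117), (0.115, 0.108), (0.115, 0.115), (0.115, 0.115), (0.115, 0.114)]
-0.22 573 [(0.137, 0.119), (0.137, 0.096), (0.138, 0.116), (0.138, 0.091), (0.138, 0.11), (0.138, 0.117)]
-0.2 566 [(0.138, 0.098), (0.138, 0.125), (0.139, 0.118), (0.139, 0.137), (0.139, 0.116), (0.139, 0.144)]
-0.18 558 [(0.139, 0.105), (0.14, 0.125), (0.14, 0.105), (0.14, 0.097), (0.14, 0.089), (0.14, 0.116)]
-0.16 557 [(0.141, 0.103), (0.142, 0.141), (0.142, 0.121), (0.142, 0.09), (0.142, 0.109), (0.142, 0.107)]
-0.14 552 [(0.143, 0.107), (0.143, 0.135), (0.143, 0.1), (0.143, 0.121), (0.143, 0.114), (0.143, 0.1)]
-0.12 520 [(0.144, 0.1), (0.144, 0.123), (0.145, 0.133), (0.145, 0.114), (0.145, 0.127), (0.145, 0.092)]
-0.1 195 [(0.081, 0.054), (0.081, 0.054), (0.0
[... 820 characters left out ...]
(0.207, 0.045), (0.208, 0.049), (0.208, 0.041), (0.208, 0.041), (0.208, 0.055)]
0.08 172 [(0.212, 0.06), (0.229, 0.05), (0.23, 0.154), (0.23, 0.043), (0.23, 0.042), (0.231, 0.047)]
0.1 18 [(0.237, 0.045), (0.24, 0.05), (0.241, 0.043), (0.241, 0.054), (0.242, 0.046), (0.242, 0.058)]
0.12 48 [(0.205, 0.048), (0.205, 0.041), (0.206, 0.047), (0.208, 0.047), (0.208, 0.046), (0.209, 0.044)]
0.14 20 [(0.197, 0.046), (0.198, 0.045), (0.198, 0.044), (0.199, 0.043), (0.199, 0.047), (0.2, 0.046)]
0.16 19 [(0.198, 0.046), (0.198, 0.046), (0.198, 0.046), (0.198, 0.044), (0.199, 0.043), (0.199, 0.043)]
0.18 60 [(0.204, 0.046), (0.207, 0.045), (0.207, 0.045), (0.207, 0.044), (0.209, 0.045), (0.209, 0.045)]
```

>>> arm_command --rows '[{"delta_rot": [0, 0, -0.149], "xyz": [0, 0, 0], "gripper": 0.0}, {"delta_rot": [0, 0, -0.149], "xyz": [0, 0, 0], "gripper": 0.0}, {"delta_rot": [0, 0, -0.149], "xyz": [0, 0, 0], "gripper": 0.0}, {"delta_rot": [0, 0, -0.149], "xyz": [0, 0, 0], "gripper": 0.0}, {"delta_rot": [0, 0, -0.149], "xyz": [0, 0, 0], "gripper": 0.0}, {"delta_rot": [0, 0, -0.149], "xyz": [0, 0, 0], "gripper": 0.0}, {"delta_rot": [0, 0, -0.149], "xyz": [0, 0, 0], "gripper": 0.0}, {"delta_rot": [0, 0, -0.149], "xyz": [0, 0, 0], "gripper": 0.0}, {"delta_rot": [0, 0, -0.149], "xyz": [0, 0, 0], "gripper": 0.0}, {"delta_rot": [0, 0, -0.149], "xyz": [0, 0, 0], "gripper": 0.0}, {"delta_rot": [0, 0, -0.149], "xyz": [0, 0, 0], "gripper": 0.0}, {"delta_rot": [0, 0, 0], "xyz": [0, 0, 0], "gripper": 0.0}]'

```text
time: 13.0
tool_pos: [0.5316, 0.0136, 0.1422]
tcp_rot: [-2.59, -1.776, -0.002]
wrist_force: [-0.1, 0.2, -1.0]
width: -0.001
```

```bash
cat >> h.py <<'E'
HT=.0145
def hpose2(B,phi,r,g):
    a=np.array([np.cos(phi),-np.sin(phi)]);t=np.array([-np.sin(phi),-np.cos(phi)])
    return B+r*a-t*(.006+HT+g)
def info2(B,phi=None,r=.048,g=0,z=.041):
    "push along -tool x; tool y = arm direction"
    s,R=st(False); mk=np.c_[N,D]
    t=-(R[:2,0]@mk);t/=np.linalg.norm(t); a=R[:2,1]@mk; a/=np.linalg.norm(a)
    m=w2m(s['tool_pos'])-B; F=s['wrist_force'][:2]@mk
    tp=np.arctan2(-t[0],-t[1])
    print('t',round(s['time'],2),'toolphi',tp.round(3),'r',(m@a).round(4),'off',(m@t).round(4),'z',s['tool_pos'][2].round(4),'Fpush',(-F@t).round(2),'Fa',(F@a).round(2),'Fz',s['wrist_force'][2].round(2),'q6',s['q'][5].round(2),'mark',w2m(s['tool_pos']).round(3))
    if phi is not None:
        p=np.r_[m2w(*hpose2(B,phi,r,g)),z]
        print('  delta',(R.T@(p-s['tool_pos'])).round(4),'turn',round(phi-tp,4))
E
python3 -c "
from h import *
info2(BR,.40,.048,.012,.12)"
```

```text
t 13.0 toolphi 0.427 r -0.1237 off -0.2336 z 0.1422 Fpush 0.17 Fa -0.14 Fz -1.04 q6 -1.22 mark [0.024 0.202]
  delta [-0.1998  0.1708  0.0219] turn -0.0274
```

>>> arm_command --rows '[{"delta_rot": [0, 0, 0], "xyz": [-0.033, 0.0285, 0], "gripper": 0.0}, {"delta_rot": [0, 0, 0], "xyz": [-0.033, 0.0285, 0], "gripper": 0.0}, {"delta_rot": [0, 0, 0], "xyz": [-0.033, 0.0285, 0], "gripper": 0.0}, {"delta_rot": [0, 0, 0], "xyz": [-0.033, 0.0285, 0], "gripper": 0.0}, {"delta_rot": [0, 0, 0], "xyz": [-0.033, 0.0285, 0], "gripper": 0.0}, {"delta_rot": [0, 0, 0], "xyz": [-0.033, 0.028, 0.02], "gripper": 0.0}, {"delta_rot": [0, 0, 0], "xyz": [0, 0, 0.03], "gripper": 0.0}, {"delta_rot": [0, 0, 0], "xyz": [0, 0, 0.02], "gripper": 0.0}, {"delta_rot": [0, 0, 0], "xyz": [0, 0, 0], "gripper": 0.0}, {"delta_rot": [0, 0, 0], "xyz": [0, 0, 0], "gripper": 0.0}]'

```text
time: 14.0
tool_pos: [0.6186, -0.2311, 0.0712]
tcp_rot: [-2.59, -1.774, -0.001]
wrist_force: [-0.7, -0.6, -0.3]
width: -0.001
```

```bash
python3 -c "
from h import *
info2(BR,.41,.048,.006,.041)"
```

```text
t 14.0 toolphi 0.429 r 0.0455 off -0.0367 z 0.0712 Fpush -0.75 Fa -0.41 Fz -0.28 q6 -1.6 mark [ 0.096 -0.048]
  delta [-0.0093  0.002   0.0302] turn -0.0186
```

>>> arm_command --rows '[{"delta_rot": [0, 0, -0.018], "xyz": [0, 0.001, 0.02], "gripper": 0.0}, {"delta_rot": [0, 0, 0], "xyz": [-0.005, 0.001, 0.01], "gripper": 0.0}, {"delta_rot": [0, 0, 0], "xyz": [-0.004, 0, 0], "gripper": 0.0}, {"delta_rot": [0, 0, 0], "xyz": [0, 0, 0], "gripper": 0.0}, {"delta_rot": [0, 0, 0], "xyz": [0, 0, 0], "gripper": 0.0}]'

```text
time: 14.5
tool_pos: [0.6185, -0.2398, 0.0429]
tcp_rot: [-2.574, -1.801, -0.003]
wrist_force: [-0.0, 0.0, -0.4]
width: 0.0
```

```bash
python3 -c "
from h import *
info2(BR,.41,.048,.0,.041)
snap('side','side9')
for n,b in (('side9',(240,385,100,245)),):
    im=load(n)['pixels'][b[2]:b[3],b[0]:b[1],::-1];cv2.imwrite('pics/'+n+'z.png',cv2.resize(im,None,fx=4,fy=4,interpolation=2))
"
```

```text
t 14.5 toolphi 0.408 r 0.0491 off -0.0276 z 0.0429 Fpush 0.03 Fa -0.05 Fz -0.43 q6 -1.63 mark [ 0.096 -0.056]
  delta [-0.0072 -0.0011  0.0018] turn 0.0018
```

View pics/side9z.png

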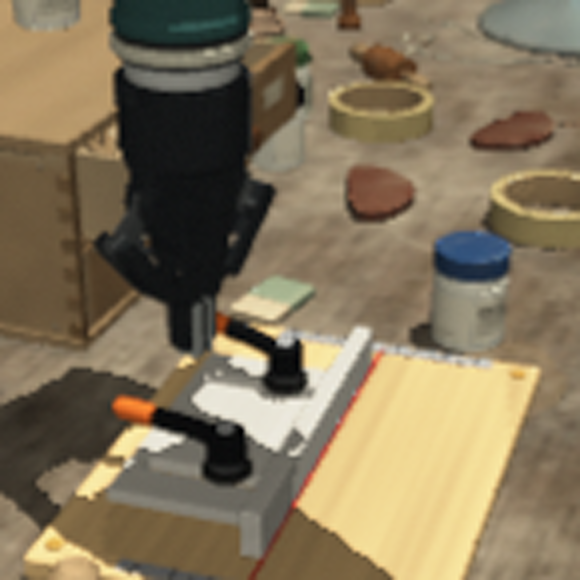

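>>> arm_command --rows '[{"delta_rot": [0, 0, 0], "xyz": [-0.004, -0.001, 0.0015], "gripper": 0.0}, {"delta_rot": [0, 0, 0], "xyz": [-0.003, 0, 0], "gripper": 0.0}, {"delta_rot": [0, 0, 0.05], "xyz": [-0.0024, 0.001, 0], "gripper": 0.0}, {"delta_rot": [0, 0, 0.05], "xyz": [-0.0024, 0.001, 0], "gripper": 0.0}]'

```text
time: 14.95
tool_pos: [0.6144, -0.2502, 0.04]
tcp_rot: [-2.66, -1.667, -0.003]
wrist_force: [-0.3, 3.4, -0.5]
width: 0.0
```

```bash
python3 -c "
from h import *
info2(BR)"
```

```text
t 14.95 toolphi 0.51 r 0.047 off -0.0213 z 0.04 Fpush 2.97 Fa -1.76 Fz -0.47 q6 -1.55 mark [ 0.091 -0.066]
```

>>> arm_command --rows '[{"delta_rot": [0, 0, 0.05], "xyz": [-0.0024, 0.001, 0], "gripper": 0.0}, {"delta_rot": [0, 0, 0.05], "xyz": [-0.0024, 0.001, 0], "gripper": 0.0}, {"delta_rot": [0, 0, 0.05], "xyz": [-0.0024, 0.001, 0], "gripper": 0.0}]'

```text
time: 15.25
tool_pos: [0.6138, -0.2578, 0.0398]
tcp_rot: [-2.777, -1.463, -0.003]
wrist_force: [1.3, 2.9, -0.6]
width: 0.002
```

```bash
python3 -c "
from h import *
info2(BR)"
```

```text
t 15.25 toolphi 0.66 r 0.0471 off -0.0215 z 0.0398 Fpush 3.15 Fa -0.53 Fz -0.59 q6 -1.41 mark [ 0.09  -0.074]
```

>>> arm_command --rows '[{"delta_rot": [0, 0, 0.05], "xyz": [-0.0024, 0.001, 0], "gripper": 0.0}, {"delta_rot": [0, 0, 0.05], "xyz": [-0.0024, 0.001, 0], "gripper": 0.0}, {"delta_rot": [0, 0, 0.05], "xyz": [-0.0024, 0.001, 0], "gripper": 0.0}]'

```text
time: 15.55
tool_pos: [0.6121, -0.2654, 0.0399]
tcp_rot: [-2.879, -1.251, -0.003]
wrist_force: [2.0, 2.7, -0.1]
width: -0.002
```

```bash
python3 -c "
from h import *
info2(BR)"
```

```text
t 15.55 toolphi 0.81 r 0.0473 off -0.0215 z 0.0399 Fpush 3.28 Fa -0.4 Fz -0.06 q6 -1.27 mark [ 0.088 -0.082]
```

>>> arm_command --rows '[{"delta_rot": [0, 0, 0.05], "xyz": [-0.0024, 0.001, 0], "gripper": 0.0}, {"delta_rot": [0, 0, 0.05], "xyz": [-0.0024, 0.001, 0], "gripper": 0.0}, {"delta_rot": [0, 0, 0.05], "xyz": [-0.0024, 0.001, 0], "gripper": 0.0}]'

```text
time: 15.85
tool_pos: [0.6092, -0.2727, 0.04]
tcp_rot: [-2.965, -1.032, -0.003]
wrist_force: [2.5, 1.2, -1.2]
width: 0.004
```

```bash
python3 -c "
from h import *
info2(BR)"
```

```text
t 15.85 toolphi 0.96 r 0.0475 off -0.0215 z 0.04 Fpush 2.71 Fa 0.66 Fz -1.16 q6 -1.13 mark [ 0.085 -0.089]
```

>>> arm_command --rows '[{"delta_rot": [0, 0, 0.05], "xyz": [-0.0024, 0.001, 0], "gripper": 0.0}, {"delta_rot": [0, 0, 0.05], "xyz": [-0.0024, 0.001, 0], "gripper": 0.0}, {"delta_rot": [0, 0, 0.05], "xyz": [-0.0024, 0.001, 0], "gripper": 0.0}]'

```text
time: 16.15
tool_pos: [0.6053, -0.2795, 0.0401]
tcp_rot: [-3.034, -0.807, -0.003]
wrist_force: [1.5, 1.9, -0.9]
width: 0.002
```

```bash
python3 -c "
from h import *
info2(BR)"
```

```text
t 16.15 toolphi 1.11 r 0.0477 off -0.0216 z 0.0401 Fpush 2.25 Fa -0.91 Fz -0.86 q6 -0.99 mark [ 0.08  -0.095]
```

>>> arm_command --rows '[{"delta_rot": [0, 0, 0.05], "xyz": [-0.0024, 0.001, 0], "gripper": 0.0}, {"delta_rot": [0, 0, 0.05], "xyz": [-0.0024, 0.001, 0], "gripper": 0.0}, {"delta_rot": [0, 0, 0.05], "xyz": [-0.0024, 0.001, 0], "gripper": 0.0}]'

```text
time: 16.45
tool_pos: [0.6006, -0.2855, 0.0403]
tcp_rot: [-3.086, -0.577, -0.005]
wrist_force: [3.6, 2.3, -1.4]
width: -0.006
```

```bash
python3 -c "
from h import *
info2(BR)"
```

```text
t 16.45 toolphi 1.26 r 0.0478 off -0.022 z 0.0403 Fpush 4.22 Fa -0.84 Fz -1.44 q6 -0.85 mark [ 0.075 -0.101]
```

>>> arm_command --rows '[{"delta_rot": [0, 0, 0.05], "xyz": [-0.0024, 0.001, 0], "gripper": 0.0}, {"delta_rot": [0, 0, 0.05], "xyz": [-0.0024, 0.001, 0], "gripper": 0.0}]'

```text
time: 16.65
tool_pos: [0.5974, -0.289, 0.0406]
tcp_rot: [-3.112, -0.422, -0.006]
wrist_force: [5.4, 2.5, 0.2]
width: 0.003
```

```bash
python3 -c "
from h import *
info2(BR)"
```

```text
t 16.65 toolphi 1.36 r 0.0479 off -0.0227 z 0.0406 Fpush 5.88 Fa -0.92 Fz 0.2 q6 -0.76 mark [ 0.072 -0.104]
```

>>> arm_command --rows '[{"delta_rot": [0, 0, 0.05], "xyz": [-0.0024, 0.001, 0], "gripper": 0.0}, {"delta_rot": [0, 0, 0.05], "xyz": [-0.0024, 0.001, 0], "gripper": 0.0}]'

```text
time: 16.85
tool_pos: [0.5941, -0.2923, 0.0411]
tcp_rot: [-3.129, -0.266, -0.009]
wrist_force: [6.5, 1.9, -0.2]
width: 0.002
```

```bash
python3 -c "
from h import *
info2(BR)"
```

```text
t 16.85 toolphi 1.46 r 0.0481 off -0.0235 z 0.0411 Fpush 6.7 Fa -0.77 Fz -0.2 q6 -0.67 mark [ 0.068 -0.107]
```

>>> arm_command --rows '[{"delta_rot": [0, 0, 0.05], "xyz": [-0.0026, 0.001, 0], "gripper": 0.0}, {"delta_rot": [0, 0, 0.05], "xyz": [-0.0026, 0.001, 0], "gripper": 0.0}]'

```text
time: 17.05
tool_pos: [0.5903, -0.2955, 0.0419]
tcp_rot: [-3.139, -0.109, -0.012]
wrist_force: [7.0, 3.0, 2.6]
width: 0.001
```

```bash
python3 -c "
from h import *
info2(BR)"
```

```text
t 17.05 toolphi 1.56 r 0.0484 off -0.0241 z 0.0419 Fpush 7.23 Fa -2.55 Fz 2.56 q6 -0.58 mark [ 0.064 -0.11 ]
```

>>> arm_command --rows '[{"delta_rot": [0, 0, 0], "xyz": [0, 0, 0], "gripper": 0.0}, {"delta_rot": [0, 0, 0], "xyz": [0, 0, 0], "gripper": 0.0}]'

```text
time: 17.25
tool_pos: [0.59, -0.2957, 0.0422]
tcp_rot: [-3.139, -0.112, -0.011]
wrist_force: [4.8, 1.5, 3.3]
width: -0.001
```

```bash
python3 -c "
from h import *
info2(BR)"
```

```text
t 17.25 toolphi 1.558 r 0.0486 off -0.0237 z 0.0422 Fpush 4.92 Fa -1.12 Fz 3.25 q6 -0.58 mark [ 0.064 -0.11 ]
```

>>> arm_command --rows '[{"delta_rot": [0, 0, 0], "xyz": [0.006, 0, 0], "gripper": 0.0}, {"delta_rot": [0, 0, 0], "xyz": [0.002, 0, 0.006], "gripper": 0.0}, {"delta_rot": [0, 0, 0], "xyz": [0, 0, 0.004], "gripper": 0.0}, {"delta_rot": [0, 0, 0], "xyz": [0, 0, 0], "gripper": 0.0}]'

```text
time: 17.65
tool_pos: [0.598, -0.2952, 0.0316]
tcp_rot: [3.139, 0.113, 0.01]
wrist_force: [5.4, 0.7, 3.8]
width: -0.003
```

```bash
python3 -c "
from h import *
info2(BR)
snap('side','side10');snap('top','top10');handles('top10',.044)
for n,b in (('side10',(240,385,100,245)),('top10',(215,425,90,230))):
    im=load(n)['pixels'][b[2]:b[3],b[0]:b[1],::-1];cv2.imwrite('pics/'+n+'z.png',cv2.resize(im,None,fx=3.7,fy=3.7,interpolation=2))
"
```

```text
t 17.65 toolphi 1.558 r 0.0487 off -0.0317 z 0.0316 Fpush 5.43 Fa -0.33 Fz 3.79 q6 -0.57 mark [ 0.072 -0.11 ]
```

View pics/side10z.png

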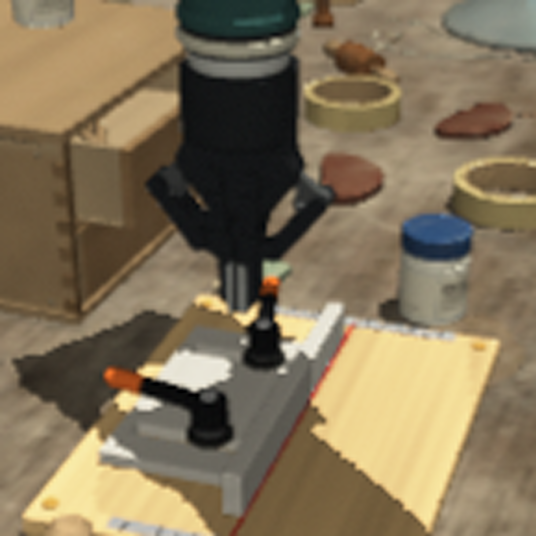

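View pics/top10z.png

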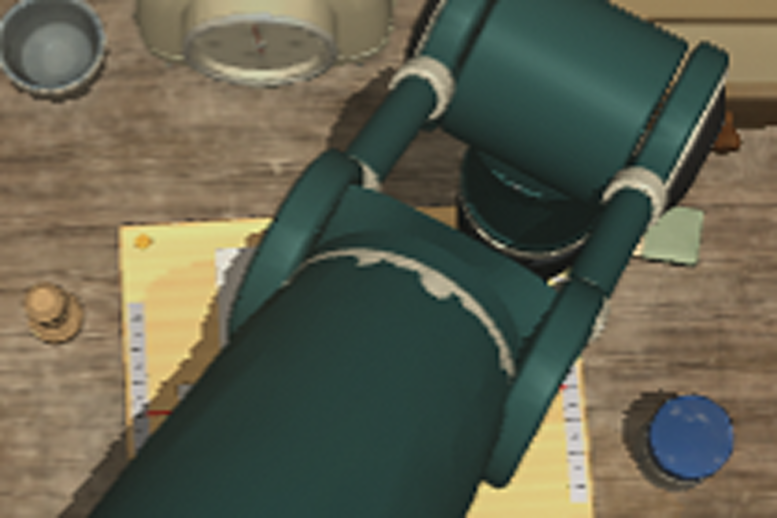

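>>> arm_command --rows '[{"delta_rot": [0, 0, 0], "xyz": [0.01, 0, 0], "gripper": 0.0}, {"delta_rot": [0, 0, 0], "xyz": [0, 0, 0], "gripper": 0.0}]'

```text
time: 17.95
tool_pos: [0.6053, -0.2937, 0.0297]
tcp_rot: [-3.138, -0.114, 0.0]
wrist_force: [0.1, 0.0, 0.2]
width: 0.002
```

```bash
python3 -c "
from h import *
info2(BR)
s,_=st();print(s['torque'].round(3))"
```

```text
t 17.95 toolphi 1.557 r 0.0478 off -0.0391 z 0.0297 Fpush 0.08 Fa 0.0 Fz 0.18 q6 -0.56 mark [ 0.079 -0.109]
t 17.95 p [ 0.6053 -0.2937  0.0297] mark [ 0.0795 -0.1094] F [0.08 0.   0.18] Fm [ 0.08 -0.  ] w 0.002 xax [ 9.974e-01  7.250e-02 -2.000e-04] zax [-4.0e-04  1.9e-03 -1.0e+00]
[0.014 0.03  0.02 ]
```

```bash
cat >> h.py <<'E'
def side_handles(fn,zt):
    c=load(fn);im=c['pixels'];P=cloud(c)
    hs=cv2.cvtColor(im,cv2.COLOR_RGB2HSV)
    m=((hs[...,0]<14)&(hs[...,1]>185)&(hs[...,2]>80)).astype(np.uint8);m[:165]=0;m[235:]=0;m[:,:255]=0;m[:,340:]=0
    k,l,s,ce=cv2.connectedComponentsWithStats(m)
    for i in range(1,k):
        if s[i,4]<8: continue
        pm=np.median(P[l==i],0); w=w2m(onz(c,[ce[i]],zt))[0]
        for B,n in((BL,'L'),(BR,'R')):
            v=w-B
            if np.linalg.norm(v)<.085: print(n,s[i,4],ce[i].round(1),'mark',w.round(4),'r',np.linalg.norm(v).round(4),'phi',np.arctan2(-v[1],v[0]).round(3),'depth',w2m(pm).round(4),pm[2].round(4))
E
python3 -c "
from h import *
snap('side','side11');side_handles('side8',.051);side_handles('side11',.045)
for n,b in (('side11',(260,360,140,240)),):
    im=load(n)['pixels'][b[2]:b[3],b[0]:b[1],::-1];cv2.imwrite('pics/'+n+'z.png',cv2.resize(im,None,fx=6,fy=6,interpolation=2))
"
```

```text
R 15 [311.4 176.6] mark [ 0.0597 -0.1235] r 0.0646 phi 1.256 depth [ 0.0572 -0.1168] 0.0487
L 44 [273.  202.1] mark [0.102  0.0209] r 0.0655 phi 0.277 depth [0.0972 0.0319] 0.0524
```

View pics/side11z.png

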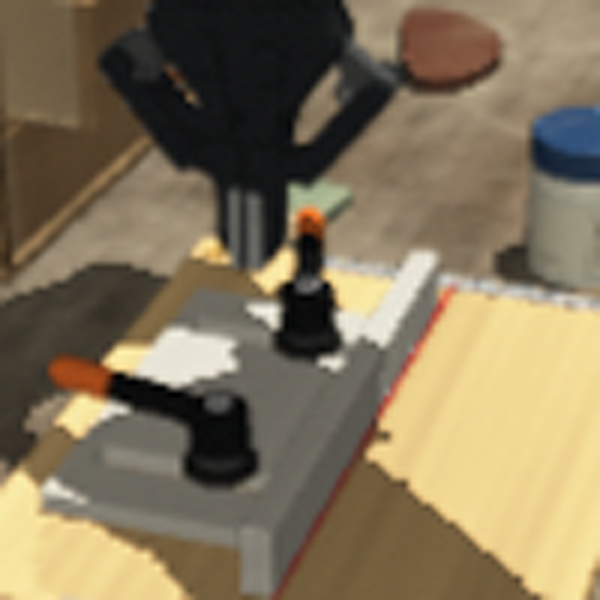

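>>> arm_command --rows '[{"delta_rot": [0, 0, -0.13], "xyz": [0.003, 0, -0.004], "gripper": 0.0}, {"delta_rot": [0, 0, -0.13], "xyz": [0, 0, 0], "gripper": 0.0}, {"delta_rot": [0, 0, 0], "xyz": [0, 0, 0], "gripper": 0.0}, {"delta_rot": [0, 0, 0], "xyz": [0, 0, 0], "gripper": 0.0}]'

```text
time: 18.4
tool_pos: [0.6068, -0.2934, 0.0332]
tcp_rot: [-3.096, -0.514, 0.002]
wrist_force: [-0.5, 0.8, 0.5]
width: -0.003
```

```bash
python3 -c "
from h import *
info2(BR,1.30,.05,.006,.034)"
```

```text
t 18.4 toolphi 1.301 r 0.0563 off -0.0272 z 0.0332 Fpush -0.25 Fa -0.89 Fz 0.47 q6 -0.82 mark [ 0.081 -0.109]
  delta [-0.0007 -0.0063 -0.0008] turn -0.0006
```

>>> arm_command --rows '[{"delta_rot": [0, 0, 0], "xyz": [0, -0.006, 0], "gripper": 0.0}, {"delta_rot": [0, 0, 0], "xyz": [-0.003, 0, 0], "gripper": 0.0}, {"delta_rot": [0, 0, 0], "xyz": [-0.002, 0, 0], "gripper": 0.0}, {"delta_rot": [0, 0, 0], "xyz": [0, 0, 0], "gripper": 0.0}]'

```text
time: 18.8
tool_pos: [0.6005, -0.2895, 0.0339]
tcp_rot: [-3.097, -0.518, -0.0]
wrist_force: [1.3, -0.4, 0.5]
width: 0.001
```

```bash
python3 -c "
from h import *
info2(BR)"
```

```text
t 18.8 toolphi 1.298 r 0.0507 off -0.0224 z 0.0339 Fpush 1.09 Fa 0.79 Fz 0.5 q6 -0.82 mark [ 0.075 -0.105]
```

>>> arm_command --rows '[{"delta_rot": [0, 0, 0.05], "xyz": [-0.0025, 0.001, 0], "gripper": 0.0}]'

```text
time: 18.9
tool_pos: [0.5994, -0.2911, 0.0342]
tcp_rot: [-3.109, -0.439, -0.002]
wrist_force: [4.6, 2.5, -0.9]
width: 0.004
```

```bash
python3 -c "
from h import *
info2(BR)"
```

```text
t 18.9 toolphi 1.349 r 0.0507 off -0.0235 z 0.0342 Fpush 5.1 Fa -1.13 Fz -0.86 q6 -0.77 mark [ 0.074 -0.106]
```

>>> arm_command --rows '[{"delta_rot": [0, 0, 0.05], "xyz": [-0.0025, 0.001, 0], "gripper": 0.0}]'

```text
time: 19.0
tool_pos: [0.5983, -0.2924, 0.0343]
tcp_rot: [-3.119, -0.358, -0.006]
wrist_force: [4.7, 3.8, -1.9]
width: 0.004
```

```bash
python3 -c "
from h import *
info2(BR)"
```

```text
t 19.0 toolphi 1.401 r 0.0504 off -0.0247 z 0.0343 Fpush 5.48 Fa -2.66 Fz -1.9 q6 -0.73 mark [ 0.073 -0.108]
```

>>> arm_command --rows '[{"delta_rot": [0, 0, 0.02], "xyz": [-0.003, 0.001, 0], "gripper": 0.0}, {"delta_rot": [0, 0, 0.02], "xyz": [-0.003, 0.001, 0], "gripper": 0.0}]'

```text
time: 19.2
tool_pos: [0.5935, -0.2952, 0.0341]
tcp_rot: [-3.125, -0.298, -0.007]
wrist_force: [6.7, 4.8, -3.0]
width: 0.005
```

```bash
python3 -c "
from h import *
info2(BR)"
```

```text
t 19.2 toolphi 1.44 r 0.0513 off -0.0214 z 0.0341 Fpush 7.54 Fa -3.47 Fz -3.04 q6 -0.7 mark [ 0.068 -0.11 ]
```

>>> arm_command --rows '[{"delta_rot": [0, 0, 0.02], "xyz": [-0.002, 0.001, 0], "gripper": 0.0}]'

```text
time: 19.3
tool_pos: [0.5921, -0.2967, 0.0344]
tcp_rot: [-3.128, -0.266, -0.008]
wrist_force: [6.8, 4.1, -2.2]
width: 0.003
```

```bash
python3 -c "
from h import *
info2(BR)"
```

```text
t 19.3 toolphi 1.46 r 0.0521 off -0.0208 z 0.0344 Fpush 7.43 Fa -2.85 Fz -2.24 q6 -0.68 mark [ 0.066 -0.112]
```

>>> arm_command --rows '[{"delta_rot": [0, 0, 0.04], "xyz": [-0.0025, 0.0, 0], "gripper": 0.0}, {"delta_rot": [0, 0, 0.04], "xyz": [-0.0025, 0.0, 0], "gripper": 0.0}]'

```text
time: 19.5
tool_pos: [0.5886, -0.2987, 0.0352]
tcp_rot: [3.138, 0.141, 0.013]
wrist_force: [8.6, 0.7, -2.5]
width: -0.003
```

```bash
python3 -c "
from h import *
info2(BR)"
```

```text
t 19.5 toolphi 1.54 r 0.052 off -0.0212 z 0.0352 Fpush 8.62 Fa 0.09 Fz -2.47 q6 -0.6 mark [ 0.062 -0.113]
```

>>> arm_command --rows '[{"delta_rot": [0, 0, 0], "xyz": [0, 0, 0], "gripper": 0.0}]'

```text
time: 19.6
tool_pos: [0.5884, -0.2989, 0.0353]
tcp_rot: [3.138, 0.142, 0.012]
wrist_force: [7.3, 1.2, -1.3]
width: 0.002
```

```bash
python3 -c "
from h import *
info2(BR)"
```

```text
t 19.6 toolphi 1.539 r 0.0521 off -0.021 z 0.0353 Fpush 7.4 Fa -0.55 Fz -1.28 q6 -0.6 mark [ 0.062 -0.113]
```

>>> arm_command --rows '[{"delta_rot": [0, 0, 0], "xyz": [0, 0, 0], "gripper": 0.0}, {"delta_rot": [0, 0, 0], "xyz": [0.005, 0, 0], "gripper": 0.0}, {"delta_rot": [0, 0, 0], "xyz": [0.01, 0, 0], "gripper": 0.0}, {"delta_rot": [0, 0, 0], "xyz": [0.003, 0, 0], "gripper": 0.0}, {"delta_rot": [0, 0, 0], "xyz": [0, 0, -0.04], "gripper": 0.0}, {"delta_rot": [0, 0, 0], "xyz": [0, 0, -0.05], "gripper": 0.0}, {"delta_rot": [0, 0, 0], "xyz": [0, 0, 0], "gripper": 0.0}]'

```text
time: 20.3
tool_pos: [0.6073, -0.2996, 0.1323]
tcp_rot: [3.133, 0.144, 0.017]
wrist_force: [0.5, -0.8, 0.6]
width: -0.0
```

```bash
python3 -c "
from h import *
info2(BR)
info2(BL,.19,.048,.012,.125)
snap('side','side12');side_handles('side12',.044)
for n,b in (('side12',(260,360,140,240)),):
    im=load(n)['pixels'][b[2]:b[3],b[0]:b[1],::-1];cv2.imwrite('pics/'+n+'z.png',cv2.resize(im,None,fx=6,fy=6,interpolation=2))
"
```

```text
t 20.3 toolphi 1.537 r 0.0546 off -0.0396 z 0.1323 Fpush 0.46 Fa 0.8 Fz 0.6 q6 -0.59 mark [ 0.081 -0.115]
t 20.3 toolphi 1.537 r 0.1555 off -0.0369 z 0.1323 Fpush 0.46 Fa 0.8 Fz 0.6 q6 -0.59 mark [ 0.081 -0.115]
  delta [ 0.017  -0.1766  0.0065] turn -1.3474
R 16 [311.4 176.8] mark [ 0.06   -0.1246] r 0.0657 phi 1.257 depth [ 0.0573 -0.1169] 0.0491
L 45 [273.1 202. ] mark [0.1028 0.0188] r 0.0669 phi 0.303 depth [0.0971 0.0315] 0.0526
```

View pics/side12z.png

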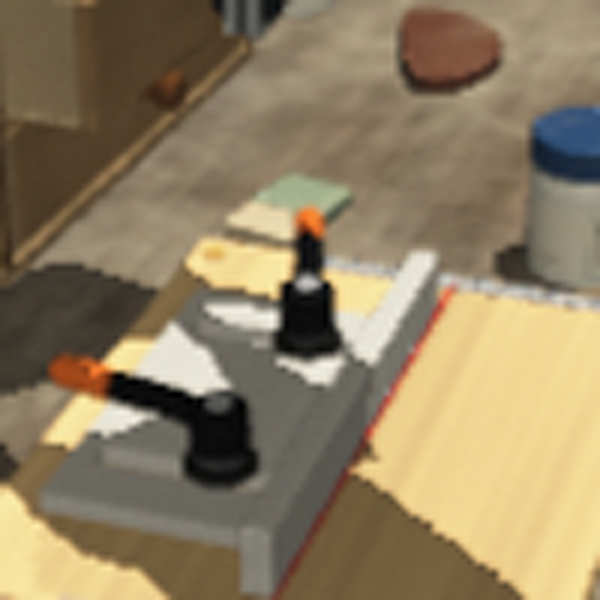

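>>> arm_command --rows '[{"delta_rot": [0, 0, 0], "xyz": [-0.02, -0.04, 0], "gripper": 0.0}, {"delta_rot": [0, 0, 0], "xyz": [0, -0.045, 0], "gripper": 0.0}, {"delta_rot": [0, 0, 0], "xyz": [0, -0.045, 0], "gripper": 0.0}, {"delta_rot": [0, 0, -0.15], "xyz": [0, -0.045, 0], "gripper": 0.0}, {"delta_rot": [0, 0, -0.15], "xyz": [0, 0, 0], "gripper": 0.0}, {"delta_rot": [0, 0, -0.15], "xyz": [0, 0, 0], "gripper": 0.0}, {"delta_rot": [0, 0, -0.15], "xyz": [0, 0, 0], "gripper": 0.0}, {"delta_rot": [0, 0, -0.15], "xyz": [0, 0, 0], "gripper": 0.0}, {"delta_rot": [0, 0, -0.15], "xyz": [0, 0, 0], "gripper": 0.0}, {"delta_rot": [0, 0, -0.15], "xyz": [0, 0, 0], "gripper": 0.0}, {"delta_rot": [0, 0, -0.15], "xyz": [0, 0, 0], "gripper": 0.0}, {"delta_rot": [0, 0, -0.147], "xyz": [0, 0, 0], "gripper": 0.0}]'

```text
time: 21.55
tool_pos: [0.5652, -0.1243, 0.1225]
tcp_rot: [-2.353, -2.075, 0.002]
wrist_force: [-0.1, 0.1, 0.1]
width: -0.001
```

```bash
python3 -c "
from h import *
info2(BL,.19,.05,.012,.08)"
```

```text
t 21.55 toolphi 0.184 r 0.0059 off -0.0249 z 0.1225 Fpush 0.1 Fa -0.15 Fz 0.12 q6 -1.71 mark [0.049 0.062]
  delta [0.0073 0.0445 0.0424] turn 0.0056
```

>>> arm_command --rows '[{"delta_rot": [0, 0, 0], "xyz": [0.004, 0.022, 0], "gripper": 0.0}, {"delta_rot": [0, 0, 0], "xyz": [0.003, 0.022, 0.01], "gripper": 0.0}, {"delta_rot": [0, 0, 0], "xyz": [0, 0, 0.03], "gripper": 0.0}, {"delta_rot": [0, 0, 0], "xyz": [0, 0, 0.03], "gripper": 0.0}, {"delta_rot": [0, 0, 0], "xyz": [0, 0, 0.011], "gripper": 0.0}, {"delta_rot": [0, 0, 0], "xyz": [0, 0, 0], "gripper": 0.0}, {"delta_rot": [0, 0, 0], "xyz": [0, 0, 0], "gripper": 0.0}]'

```text
time: 22.25
tool_pos: [0.6111, -0.1232, 0.0434]
tcp_rot: [-2.362, -2.069, -0.002]
wrist_force: [0.9, -0.0, 0.1]
width: -0.003
```

```bash
python3 -c "
from h import *
info2(BL,.19,.05,.0,.04)"
```

```text
t 22.25 toolphi 0.191 r 0.0511 off -0.032 z 0.0434 Fpush 0.08 Fa 0.94 Fz 0.07 q6 -1.68 mark [0.095 0.061]
  delta [-0.0114 -0.0011  0.0034] turn -0.0006
```

>>> arm_command --rows '[{"delta_rot": [0, 0, 0], "xyz": [-0.004, -0.001, 0.003], "gripper": 0.0}, {"delta_rot": [0, 0, 0], "xyz": [-0.004, 0, 0], "gripper": 0.0}, {"delta_rot": [0, 0, 0], "xyz": [-0.003, 0, 0], "gripper": 0.0}, {"delta_rot": [0, 0, 0.05], "xyz": [-0.0025, 0.001, 0.0003], "gripper": 0.0}, {"delta_rot": [0, 0, 0.05], "xyz": [-0.0025, 0.001, 0.0003], "gripper": 0.0}, {"delta_rot": [0, 0, 0.05], "xyz": [-0.0025, 0.001, 0.0003], "gripper": 0.0}]'

```text
time: 22.85
tool_pos: [0.6109, -0.1417, 0.0403]
tcp_rot: [-2.513, -1.883, -0.004]
wrist_force: [0.2, 2.3, 0.9]
width: -0.0
```

```bash
python3 -c "
from h import *
info2(BL)"
```

```text
t 22.85 toolphi 0.343 r 0.0506 off -0.0215 z 0.0403 Fpush 2.21 Fa -0.47 Fz 0.87 q6 -1.56 mark [0.094 0.042]
```

>>> arm_command --rows '[{"delta_rot": [0, 0, 0.05], "xyz": [-0.0025, 0.001, 0.0003], "gripper": 0.0}, {"delta_rot": [0, 0, 0.05], "xyz": [-0.0025, 0.001, 0.0003], "gripper": 0.0}]'

```text
time: 23.05
tool_pos: [0.6114, -0.147, 0.0397]
tcp_rot: [-2.604, -1.756, -0.005]
wrist_force: [0.5, 4.2, 1.1]
width: 0.002
```

```bash
python3 -c "
from h import *
info2(BL)"
```

```text
t 23.05 toolphi 0.443 r 0.0508 off -0.0218 z 0.0397 Fpush 4.05 Fa -1.1 Fz 1.1 q6 -1.47 mark [0.094 0.037]
```

>>> arm_command --rows '[{"delta_rot": [0, 0, 0.05], "xyz": [-0.0025, 0.001, 0.0004], "gripper": 0.0}, {"delta_rot": [0, 0, 0.05], "xyz": [-0.0025, 0.001, 0.0004], "gripper": 0.0}]'

```text
time: 23.25
tool_pos: [0.6115, -0.1525, 0.039]
tcp_rot: [-2.688, -1.624, -0.005]
wrist_force: [0.4, 2.1, 2.3]
width: -0.002
```

```bash
python3 -c "
from h import *
info2(BL)"
```

```text
t 23.25 toolphi 0.543 r 0.0509 off -0.0219 z 0.039 Fpush 2.05 Fa -0.58 Fz 2.29 q6 -1.37 mark [0.094 0.031]
```

>>> arm_command --rows '[{"delta_rot": [0, 0, 0.05], "xyz": [-0.0025, 0.001, 0.0004], "gripper": 0.0}, {"delta_rot": [0, 0, 0.05], "xyz": [-0.0025, 0.001, 0.0004], "gripper": 0.0}]'

```text
time: 23.45
tool_pos: [0.611, -0.1579, 0.0383]
tcp_rot: [-2.766, -1.487, -0.005]
wrist_force: [0.4, 1.9, 1.6]
width: -0.003
```

```bash
python3 -c "
from h import *
info2(BL)"
```

```text
t 23.45 toolphi 0.643 r 0.051 off -0.0221 z 0.0383 Fpush 1.82 Fa -0.67 Fz 1.59 q6 -1.28 mark [0.093 0.026]
```

>>> arm_command --rows '[{"delta_rot": [0, 0, 0.05], "xyz": [-0.0026, 0.001, 0.0003], "gripper": 0.0}, {"delta_rot": [0, 0, 0.05], "xyz": [-0.0026, 0.001, 0.0003], "gripper": 0.0}]'

```text
time: 23.65
tool_pos: [0.6098, -0.1634, 0.0378]
tcp_rot: [-2.837, -1.347, -0.006]
wrist_force: [1.4, 0.4, 0.6]
width: -0.001
```

```bash
python3 -c "
from h import *
info2(BL)"
```

```text
t 23.65 toolphi 0.743 r 0.0511 off -0.0221 z 0.0378 Fpush 1.17 Fa 0.84 Fz 0.65 q6 -1.19 mark [0.092 0.02 ]
```

>>> arm_command --rows '[{"delta_rot": [0, 0, 0.05], "xyz": [-0.0026, 0.001, 0.0003], "gripper": 0.0}, {"delta_rot": [0, 0, 0.05], "xyz": [-0.0026, 0.001, 0.0003], "gripper": 0.0}]'

```text
time: 23.85
tool_pos: [0.6081, -0.1687, 0.0372]
tcp_rot: [-2.901, -1.204, -0.006]
wrist_force: [1.5, 0.5, 0.9]
width: -0.002
```

```bash
python3 -c "
from h import *
info2(BL)"
```

```text
t 23.85 toolphi 0.843 r 0.0512 off -0.0221 z 0.0372 Fpush 1.44 Fa 0.68 Fz 0.88 q6 -1.1 mark [0.09  0.015]
```

>>> arm_command --rows '[{"delta_rot": [0, 0, 0.05], "xyz": [-0.0027, 0.001, 0.0003], "gripper": 0.0}, {"delta_rot": [0, 0, 0.05], "xyz": [-0.0027, 0.001, 0.0003], "gripper": 0.0}]'

```text
time: 24.05
tool_pos: [0.6059, -0.1738, 0.0368]
tcp_rot: [-2.958, -1.057, -0.007]
wrist_force: [2.7, 2.7, 0.8]
width: 0.004
```

```bash
python3 -c "
from h import *
info2(BL);snap('side','side13');side_handles('side13',.047)
for n,b in (('side13',(260,360,120,240)),):
    im=load(n)['pixels'][b[2]:b[3],b[0]:b[1],::-1];cv2.imwrite('pics/'+n+'z.png',cv2.resize(im,None,fx=5,fy=5,interpolation=2))
"
```

```text
t 24.05 toolphi 0.943 r 0.0513 off -0.0222 z 0.0368 Fpush 3.8 Fa -0.4 Fz 0.79 q6 -1.01 mark [0.087 0.01 ]
R 16 [311.4 176.8] mark [ 0.0581 -0.1191] r 0.0599 phi 1.258 depth [ 0.0569 -0.1167] 0.0488
```

View pics/side13z.png

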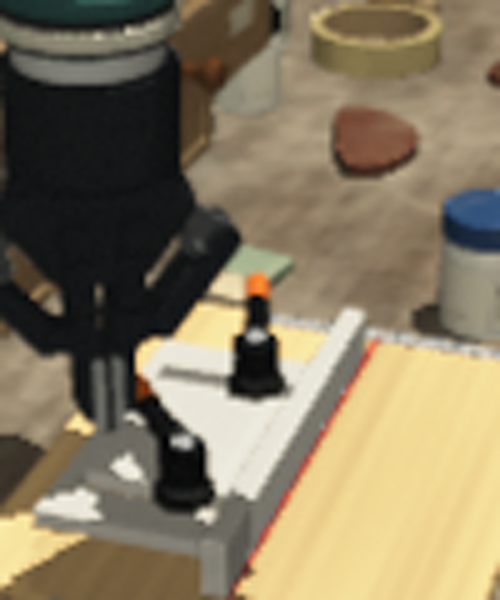

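Handle is following (orange tip at zoom (143,388), ahead of the finger). Continue.

>>> arm_command --rows '[{"delta_rot": [0, 0, 0.05], "xyz": [-0.0026, 0.001, 0.0004], "gripper": 0.0}, {"delta_rot": [0, 0, 0.05], "xyz": [-0.0026, 0.001, 0.0004], "gripper": 0.0}]'

```text
time: 24.3
tool_pos: [0.6035, -0.1784, 0.0362]
tcp_rot: [-3.006, -0.909, -0.008]
wrist_force: [3.5, 3.6, 2.0]
width: 0.006
```

```bash
python3 -c "
from h import *
info2(BL)"
```

```text
t 24.3 toolphi 1.042 r 0.0513 off -0.0226 z 0.0362 Fpush 4.89 Fa -1.05 Fz 1.96 q6 -0.92 mark [0.084 0.006]
```

>>> arm_command --rows '[{"delta_rot": [0, 0, 0.05], "xyz": [-0.0026, 0.001, 0.0004], "gripper": 0.0}, {"delta_rot": [0, 0, 0.05], "xyz": [-0.0026, 0.001, 0.0004], "gripper": 0.0}]'

```text
time: 24.5
tool_pos: [0.6008, -0.1827, 0.0358]
tcp_rot: [-3.048, -0.757, -0.01]
wrist_force: [4.1, 3.5, 3.5]
width: 0.002
```

```bash
python3 -c "
from h import *
info2(BL)"
```

```text
t 24.5 toolphi 1.142 r 0.0514 off -0.0232 z 0.0358 Fpush 5.28 Fa -1.12 Fz 3.52 q6 -0.83 mark [0.081 0.002]
```

>>> arm_command --rows '[{"delta_rot": [0, 0, 0.04], "xyz": [-0.003, 0.001, 0.0002], "gripper": 0.0}, {"delta_rot": [0, 0, 0.04], "xyz": [-0.003, 0.001, 0.0002], "gripper": 0.0}]'

```text
time: 24.7
tool_pos: [0.5968, -0.1869, 0.0354]
tcp_rot: [-3.076, -0.635, -0.011]
wrist_force: [5.3, 6.7, 1.6]
width: 0.0
```

```bash
python3 -c "
from h import *
info2(BL)"
```

```text
t 24.7 toolphi 1.222 r 0.0516 off -0.0219 z 0.0354 Fpush 7.53 Fa -4.04 Fz 1.56 q6 -0.76 mark [ 0.077 -0.002]
```

>>> arm_command --rows '[{"delta_rot": [0, 0, 0.03], "xyz": [-0.0025, 0.0005, 0], "gripper": 0.0}]'

```text
time: 24.8
tool_pos: [0.595, -0.1883, 0.0354]
tcp_rot: [-3.085, -0.589, -0.012]
wrist_force: [7.4, 6.4, 0.8]
width: -0.0
```

```bash
python3 -c "
from h import *
info2(BL)"
```

```text
t 24.8 toolphi 1.252 r 0.0516 off -0.0213 z 0.0354 Fpush 9.2 Fa -3.23 Fz 0.76 q6 -0.73 mark [ 0.075 -0.004]
```

Turning force about 9 N; now hold.

>>> arm_command --rows '[{"delta_rot": [0, 0, 0.02], "xyz": [-0.001, 0, 0], "gripper": 0.0}, {"delta_rot": [0, 0, 0], "xyz": [0, 0, 0], "gripper": 0.0}]'

```text
time: 25.0
tool_pos: [0.5944, -0.1889, 0.0355]
tcp_rot: [-3.091, -0.56, -0.013]
wrist_force: [7.9, 5.9, 0.2]
width: -0.0
```

```bash
python3 -c "
from h import *
info2(BL)"
```

```text
t 25.0 toolphi 1.271 r 0.0516 off -0.0215 z 0.0355 Fpush 9.44 Fa -2.77 Fz 0.18 q6 -0.71 mark [ 0.075 -0.004]
```

>>> arm_command --rows '[{"delta_rot": [0, 0, 0], "xyz": [0, 0, 0], "gripper": 0.0}, {"delta_rot": [0, 0, 0], "xyz": [0, 0, 0], "gripper": 0.0}]'

```text
time: 25.2
tool_pos: [0.5944, -0.1889, 0.0355]
tcp_rot: [-3.091, -0.561, -0.013]
wrist_force: [7.0, 3.7, 1.1]
width: -0.003
```

```bash
python3 -c "
from h import *
info2(BL)"
```

```text
t 25.2 toolphi 1.27 r 0.0516 off -0.0215 z 0.0355 Fpush 7.86 Fa -0.97 Fz 1.14 q6 -0.71 mark [ 0.075 -0.004]
```

>>> arm_command --rows '[{"delta_rot": [0, 0, 0], "xyz": [0.005, 0, 0], "gripper": 0.0}, {"delta_rot": [0, 0, 0], "xyz": [0.01, 0, 0], "gripper": 0.0}, {"delta_rot": [0, 0, 0], "xyz": [0.004, 0, 0], "gripper": 0.0}, {"delta_rot": [0, 0, 0], "xyz": [0, 0, -0.04], "gripper": 0.0}, {"delta_rot": [0, 0, 0], "xyz": [0, 0, -0.05], "gripper": 0.0}, {"delta_rot": [0, 0, 0], "xyz": [0, 0, 0], "gripper": 0.0}]'

```text
time: 25.8
tool_pos: [0.6133, -0.1848, 0.1311]
tcp_rot: [3.086, 0.561, 0.017]
wrist_force: [1.4, 0.1, 1.3]
width: 0.0
```

```bash
python3 -c "
from h import *
info2(BL)
togo(np.r_[m2w(-.02,.24),.13])"
```

```text
t 25.8 toolphi 1.27 r 0.0544 off -0.0406 z 0.1311 Fpush 1.33 Fa 0.38 Fz 1.27 q6 -0.69 mark [ 0.094 -0.001]
t 25.8 p [ 0.6133 -0.1848  0.1311] mark [ 0.0939 -0.0011] F [1.38 0.12 1.27] Fm [1.38 0.03] w 0.0 xax [0.936  0.3518 0.01  ] zax [ 0.0117 -0.0028 -0.9999]
tool delta [-0.0373 -0.2641 -0.0011]
```

>>> arm_command --rows '[{"delta_rot": [0, 0, 0], "xyz": [-0.006, -0.04, 0], "gripper": 0.0}, {"delta_rot": [0, 0, 0], "xyz": [-0.006, -0.045, 0], "gripper": 0.0}, {"delta_rot": [0, 0, 0], "xyz": [-0.006, -0.045, 0], "gripper": 0.0}, {"delta_rot": [0, 0, 0], "xyz": [-0.006, -0.045, 0], "gripper": 0.0}, {"delta_rot": [0, 0, 0], "xyz": [-0.006, -0.045, 0], "gripper": 0.0}, {"delta_rot": [0, 0, 0], "xyz": [-0.006, -0.045, 0], "gripper": 0.0}, {"delta_rot": [0, 0, 0], "xyz": [0, 0, 0], "gripper": 0.0}, {"delta_rot": [0, 0, 0], "xyz": [0, 0, 0], "gripper": 0.0}]'

```text
time: 26.6
tool_pos: [0.4808, 0.0532, 0.1233]
tcp_rot: [-3.089, -0.565, 0.001]
wrist_force: [0.5, -0.2, 1.1]
width: -0.002
```

```bash
python3 -c "
from h import *
st()
snap('side','side14');snap('top','top14');handles('top14',.044);ends('top14',R=(345,357),L=(266,290))
im=load('top14')['pixels'][90:230,215:425,::-1];cv2.imwrite('pics/top14z.png',cv2.resize(im,None,fx=3.7,fy=3.7,interpolation=2))
a=load('top0');b=load('top14')
for n,bx in (('stamp',(160,185,218,240)),('jar',(192,224,385,420)),('tile',(138,166,375,408))):
  d=np.abs(a['pixels'][bx[0]:bx[1],bx[2]:bx[3]].astype(int)-b['pixels'][bx[0]:bx[1],bx[2]:bx[3]]);print(n,d.mean())
"
```

```text
t 26.6 p [0.4808 0.0532 0.1233] mark [-0.0244  0.2443] F [ 0.51 -0.24  1.1 ] Fm [ 0.49 -0.27] w -0.002 xax [ 9.352e-01  3.540e-01 -1.000e-04] zax [-6.0e-04  1.2e-03 -1.0e+00]
L 37 [307.6 163.3] mark [ 0.0732 -0.0101] r 0.0596 phi cw 0.96 ztop [0.0504 0.0533]
R 40 [356.1 167. ] mark [ 0.0579 -0.117 ] r 0.0579 phi cw 1.25 ztop [0.05   0.0531]
L x mm [-0.1 -0.2 -0.3 -0.4 -0.4 -0.   0.2  0.2  0.3  0.5  0.5  0.5  0.5  0.4
  0.2  0.1 -0.  -0.2 -0.3 -0.4 -0.   0.2  0.2  0.2] med 0.13 y [0.086 0.035]
R x mm [ 0.2  0.1 -0.  -0.1 -0.1  0.3  0.6  0.6  0.7  0.9  1.   0.9] med 0.44 y [-0.088 -0.113]
line L -0.48134682013571434 R -0.3465770187976882
stamp 6.487272727272727
jar 5.524702380952381
tile 7.71933621933622
```

View pics/top14z.png

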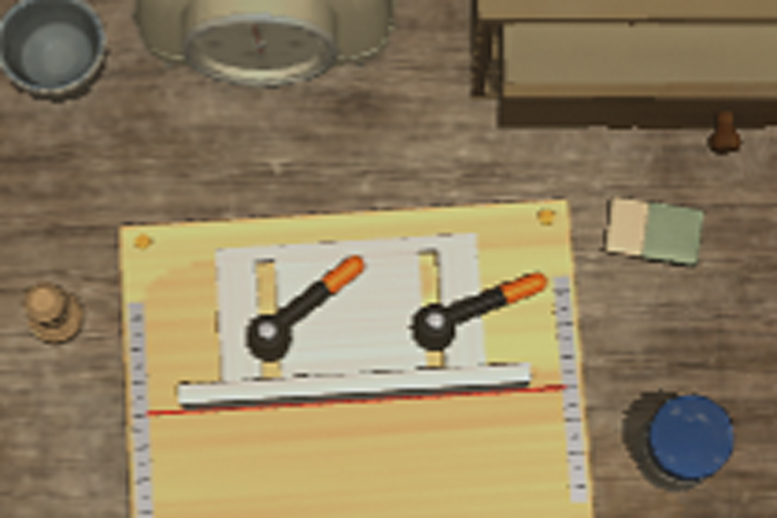

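```bash
python3 -c "
from h import *
s=snap('top','top15');handles('top15',.044)
print(bot.finish_job());st()"
```

```text
L 36 [307.6 163.2] mark [ 0.0733 -0.0101] r 0.0597 phi cw 0.959 ztop [0.0501 0.0537]
R 40 [356.1 167. ] mark [ 0.0579 -0.117 ] r 0.0579 phi cw 1.25 ztop [0.0498 0.0529]
the job is handed in; nothing more can be done
None
the job is handed in; nothing more can be done
```

I pushed the fence square onto the red line, turned both clamps until they bit, held each at about 8 N, let go and handed the job in at about 27 s of the 72 s. No verdict was reported.

**Fence:** in the top camera after clamping, the front face stands 0.1 mm (left) and 0.4 mm (right) from the middle of the line. It did not move while I tightened.

**Clamps:**

| Clamp | Turning force at the end | Held at | Angle after release |
|---|---|---|---|
| Left | about 9.4 N | about 8 N | 0.96 rad |
| Right | about 8.6 N | about 7.5 N | 1.25 rad |

- **Right:** it was unchanged between pictures taken 3.7 s apart. When I pushed it again after a first release, it took about 5 N before moving noticeably, so it does stay tight.
- **Left:** I did not make the same re-push test.

**What went wrong or disagreed:**
- On the right clamp's first try the gripper ran into something with about 47 N at the wrist, most likely the open drawer's corner. That is above the 40 N limit for the gripper's body, so it may fail the run. I backed off at once and finished with the tool turned a quarter.
- Both handles sprang back about 0.25 to 0.3 rad, more than the roughly 0.15 rad I expected from the stated stiffness and drag.
- I could not measure the pad forces directly.
- The side camera disagreed with the top one by a few millimetres, so I used the top camera for the final checks.
- The jar, stamp and tile look unmoved in the last top picture, judged by eye.

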